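# Close two gear housings with their own covers

## Robot

A 6-joint arm with a two-finger parallel gripper is mounted at the origin on the work surface. World frame = base frame: x ahead of the robot, y to its left, z up, the work surface at z = 0. Lengths are in m, angles in rad, forces in N, time in s.
With the tool pointing down it reaches from about 0.4 to 0.825 m from the base axis. Payload 7 kg.
Tool frame: the origin (TCP) lies midway between the tips of the shut fingers; the grasp point (between the pads) lies 19 mm behind it; z points along the fingers, y is the line along which they close (so a half turn about z gives the same grasp; the last joint's range is limited). The gripper opens to 88 mm and grips with 3 to 60 N. Pads are 19 mm wide; open, the fingers measure 130 mm over their backs; the gripper's body (78 mm by 193 mm) begins 47 mm behind the grasp point.
Start: joints at [-0.813, 0.359, 0.012, 0, -1.224, -0.288], TCP at [0.306, -0.602, 0.227] pointing down, gripper open.
Joint ranges: [-3.07, 3.07], [-1.43, 2.12], [-1.02, 1.25], [-3.03, 1.67], [-3.05, -0], [-3.03, 3.03]. Speed limits (rad/s): [2.39, 2.39, 3.01, 3.14, 3.14, 3.14].

## Interface

Orientations are given as a unit quaternion [w, x, y, z].
In Python, from bench import sense, camera, finish_job, recognise, masks_of gives the robot as it stands.
- The arm moves only by the tool carry_out, never from a script. Its argument "steps" is text: rows parted by semicolons, each of 5 numbers parted by spaces: the shift along the world's x, y, z in cm, then the turn about the world's z in degrees, then the opening, from 0 (shut) to 1 (fully open). A call has 1 to 8 rows; each row is the pose to reach, as a shift and turn from the pose commanded when the call began; what a row does not reach only later rows make up. A row lasts 1/12 s, in which the tool goes at most 41.7 mm and 7.16 degrees, less where a joint would pass 70% of its speed; a pose out of reach is approached as far as the arm can. A call with a gripper value outside its range is refused whole. The fingers move at their own pace and stop on an object; the grip force is fixed at half the most. Time passes only in rows, so rows that repeat a pose let the fingers close. It gives the time, the measured TCP pose, the force, the opening and the grip force at its end, in the units of the state.
- sense(): the state, without advancing time (a new reading comes with each control period).
- camera(name): name is "side" or "top"; returns a dict with "frame" (400x640x3 uint8, blue, green, red), "fx", "fy", "cx", "cy" (pixels), "R" (3x3) and "t" (3): a world point X has camera coordinates R X + t. Camera axes: x right, y down, z forward; pixel columns grow to the right and rows downward; lengths in m; the calibration is good to about 2 mm. A picture is of the moment at which its call begins. There is no depth.
- finish_job(): hands the job in; it is judged then, once.
Trained networks look in a picture, given as the dict that the camera call returned (one of the last four; its "shot" number tells which), for a name from the list of things; names that differ only in an ending like _2 or _b are one class to them, and where a whole thing is asked for, a point or a joint stands for the part that bears it (a point fixed in the world has none). Each returns a list of dicts, best first, with "confidence" (0 to 1); they miss things now and then, are a little off and sometimes report something else, mostly with a low value. They report only what shows in the picture. A call takes as long as a camera call. They do not tell look-alikes from the thing itself.
- recognise(query, picture): "xyz" ([x, y, z] in m, in world coordinates, good to about 4 mm: the middle of the surface that is visible of it).
- masks_of(query, picture): "pixels" (400x640 bool, what is visible of it).
The state is a dict: "time": time; "joint_pos": joint angles; "joint_velocities": joint speeds; "effort": joint torques, N m; "eef_pos": TCP position; "tcp_rot": TCP orientation; "wrist_force": force on the tool from outside, world axes, zero at the start; "moment": the same for the moment, N m; "finger_gap": finger opening in m; "gripper_force": force on a finger pad.
Only numpy, scipy, OpenCV 4.12 (cv2) and the standard library are available. Lean on these libraries where they do the work, as an engineer would, in place of code of your own. Each camera call takes 0.05 s, during which the arm holds its last target. There are 200 camera calls.

## Task

Two red gear housings stand open: close each with the bare-aluminium cover that fits it, handle up and fully down in its seat. One cover lies on the table, the other stands on edge in the grey wash rack and has to be laid on the yellow sloping rest, or put down some other way, and taken again by its handle. Do not drop the covers, and leave the blue spare cover, the wheel blank, the bottle and the wrench where they are.

Things in the scene. Friction and masses are not known exactly. Their poses are not given: they have to be found in the camera images.
- oblong_cover: Bare aluminium plate 120 (x) x 96 (y) x 10 mm, ~0.34 kg, a black handle bar mid outer face: 24 mm along x, 44 along y, 35 high. Origin: centre of underside; z towards the handle. Starts standing in one rack bay: x up, handle (z) to the rack's -x side. Top edge 126 mm above the table, upper 44 mm clear of the rack; the handle is down behind the front panel, out of reach.
- round_cover: Bare aluminium disc, diameter 100 mm, 10 mm thick, ~0.27 kg, with a black handle bar on the middle of its outer face: 24 mm along x, 44 mm along y, 35 mm high (top 45 mm above the origin). Origin: centre of the underside, z up towards the handle. Lies flat on the table, handle up.
- oblong_housing: Fixed red casting, an open box 142 (x) x 118 (y) x 58 mm high. Origin: centre of its foot, z up. Inside the rim is a recess 124 x 100 mm, 8 mm deep, with a flat steel step all round on which the oblong cover rests, 2 mm free on each side; the seated cover stands 2 mm proud of the rim. The cover may go in either way round (half a turn).
- oblong_seat (a point): Centre of the oblong housing's recess at the height of the step, 50 mm above the table: where the oblong cover's origin ends up. Axes as the housing.
- round_housing: Fixed red casting, an open round cup, diameter 122 mm, 58 mm high. Origin: centre of its foot, z up. Inside the rim is a recess of diameter 104 mm, 8 mm deep, with a flat steel step all round on which the round cover rests, 2 mm free all round. Any yaw will do.
- round_seat (a point): Centre of the round housing's recess at the height of the step, 50 mm above the table: where the round cover's origin ends up.
- rack: Fixed grey rack, x -60 to +25 mm, y +-118 mm about its origin (on the table, under the plates); guides 78 mm high, front panel (-x side) 82 mm. Two bays side by side, centred at y = -57 and +57 mm; in each a plate stands on a floor 6 mm up in a 13 mm wide slot (it may lean 2 degrees) and comes out straight up.
- rest: Fixed yellow rest, slope 45 degrees, rising to its own +x and facing -x and up; 110 mm wide (y), the face 75 mm long from the lip at its foot to its upper edge; the lip stands 10 mm out of the face. A 120 mm plate laid on it, lower edge on the lip, stays by itself and overhangs the upper edge by 45 mm: fingers have room on both sides there. Origin on the table, under its middle.
- rest_corner (a point): Middle of the line where the rest's slope meets the lip, 35 mm above the table; axes as the rest (x horizontal, z up): the slope rises from here along (0.707, 0, 0.707), its outward normal is (-0.707, 0, 0.707).
- spare_cover: Blue painted plate 120 x 76 x 10 mm with a yellow handle, a spare that fits neither housing; stands in the other bay of the rack in the same way. To be left alone. Origin and axes as those of the oblong cover.
- wheel_blank: Red wheel casting, diameter 110 mm, 45 mm high, lying on the table; to be left alone. Origin: centre of its underside.
- oil_bottle: Blue bottle, diameter 64 mm, 150 mm high; to be left alone. Origin: centre of its underside.
- wrench: Steel wrench 160 mm long lying flat along its x; to be left alone. Origin: its underside, middle.
Mind the look-alikes: they are no part of the job. Leave any turquoise look-alike of the round_housing alone.

How it is judged:
By the outcome, as a careful person would: the job done as asked, in the order asked, and still so for the second after the job is handed in, with the robot touching nothing.
It also fails if it takes over 67 s, if anything falls off the work surface, if the arm or the gripper's body presses on something with over 40 N, if the wrist force passes 120 N, or if a joint passes its speed limit or range.

## Working session

There is one attempt and no reset: what is moved stays moved. The work goes in short steps, Python scripts to look and compute and a tool call to move; the robot and the scene stay as the last step left them, time stands still between calls to the robot, and variables do not carry over. Pictures are saved under pics/ and viewed, at most 10 in all, crops included, and the job is handed in when it is done.

Besides the shell and the picture viewer there is one more tool, called after ">>>" by a JSON object that holds its "fn" and its "kwargs", one argument or row to a line. carry_out: Moves the arm, as the interface text tells. Its arguments: {"type":"object","properties":{"steps":{"type":"string"}},"required":["steps"]}

```bash
mkdir -p pics; ls; python3 - <<'E'
from bench import *
import cv2,numpy as np
s=sense();print({k:np.round(s[k],3).tolist() for k in s})
for n in("top","side"):
    c=camera(n);cv2.imwrite(f"pics/{n}0.png",c["frame"])
    print(n,c["fx"],c["cx"],c["cy"],np.round(c["R"],3).tolist(),np.round(c["t"],3).tolist())
    for q in["oblong_cover","round_cover","oblong_housing","round_housing","rack","rest","spare_cover","wheel_blank","oil_bottle","wrench"]:
        print(q,[(np.round(r["xyz"],3).tolist(),round(r["confidence"],2)) for r in recognise(q,c)][:3])
E
```

```text
pics
{'time': 0.0, 'joint_pos': [-0.813, 0.359, 0.011, -0.0, -1.224, -0.288], 'joint_velocities': [0.0, 0.001, -0.0, -0.0, 0.0, -0.0], 'effort': [0.001, -58.272, 29.306, 6.997, 0.007, -0.0], 'eef_pos': [0.305, -0.601, 0.226], 'tcp_rot': [-0.0, -0.233, 0.973, 0.001], 'wrist_force': [-0.074, 0.035, -0.562], 'moment': [0.041, -0.034, 0.02], 'gripper_force': 0.0, 'finger_gap': 0.088}
top 511.50213037446207 320.22375275788363 200.39775688442396 [[-0.017, -1.0, 0.013], [-0.998, 0.017, -0.066], [0.066, -0.014, -0.998]] [0.06, 0.563, 1.392]
oblong_cover [([0.534, -0.271, 0.078], 0.84)]
round_cover [([0.448, 0.119, 0.01], 0.83)]
oblong_housing [([0.623, 0.151, 0.045], 0.89)]
round_housing [([0.297, 0.38, 0.044], 0.92), ([0.661, 0.462, 0.038], 0.88), ([0.48, 0.35, 0.043], 0.87)]
rack [([0.511, -0.326, 0.022], 0.63)]
rest [([0.57, -0.051, 0.044], 0.92), ([0.695, -0.246, 0.027], 0.74)]
spare_cover [([0.516, -0.382, 0.081], 0.91)]
wheel_blank [([0.696, -0.245, 0.028], 0.92)]
oil_bottle [([0.672, 0.306, 0.102], 0.84)]
wrench [([0.773, 0.038, 0.008], 0.95), ([0.672, 0.298, 0.1], 0.39)]
side 460.7330945568702 324.1352899378967 198.7683671530844 [[-0.68, -0.733, 0.007], [-0.531, 0.486, -0.694], [0.505, -0.476, -0.72]] [0.416, 0.316, 1.043]
oblong_cover [([0.535, -0.264, 0.092], 0.93), ([0.558, -0.037, 0.033], 0.71), ([0.526, -0.378, 0.091], 0.53)]
round_cover [([0.44, 0.132, 0.014], 0.83)]
oblong_housing [([0.626, 0.146, 0.038], 0.72)]
round_housing [([0.302, 0.373, 0.042], 0.69), ([0.481, 0.346, 0.043], 0.67), ([0.426, 0.52, 0.042], 0.66)]
rack [([0.496, -0.304, 0.051], 0.94)]
rest [([0.558, -0.035, 0.034], 0.65)]
spare_cover [([0.523, -0.377, 0.088], 0.96)]
wheel_blank [([0.695, -0.241, 0.029], 0.64), ([0.525, -0.38, 0.09], 0.59)]
oil_bottle [([0.667, 0.326, 0.09], 0.75), ([0.623, 0.148, 0.04], 0.71)]
wrench [([0.769, 0.033, 0.007], 0.59), ([0.439, 0.132, 0.012], 0.38), ([0.494, -0.303, 0.05], 0.33)]
```

View pics/top0.png

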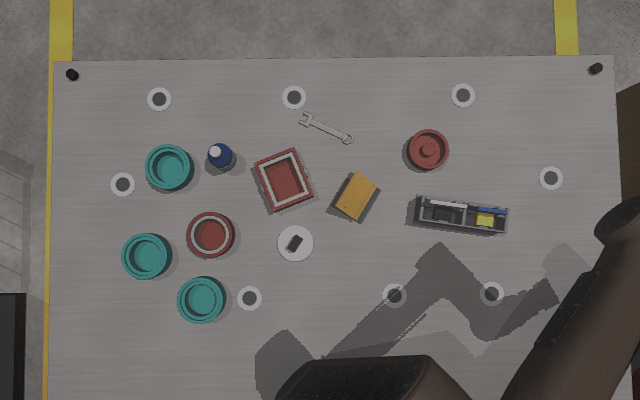

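View pics/side0.png

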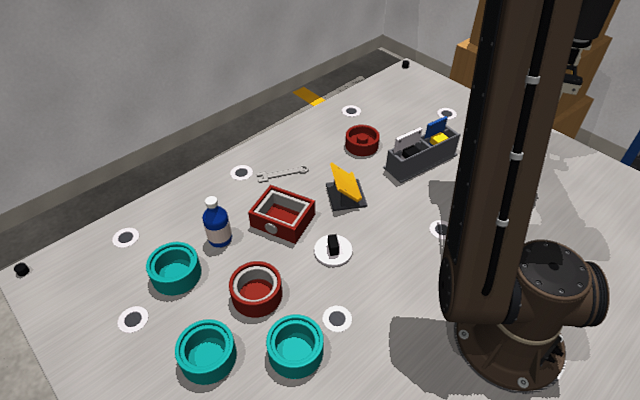

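```bash
cat > h.py <<'E'
from bench import *
import cv2,numpy as np
from scipy.optimize import minimize
S=4
def proj(c,P):
    p=np.asarray(P)@np.array(c["R"]).T+np.array(c["t"]); return np.c_[c["fx"]*p[:,0]/p[:,2]+c["cx"],c["fy"]*p[:,1]/p[:,2]+c["cy"]]
def box(x0,x1,y0,y1,z0,z1): return np.array([[x,y,z] for x in(x0,x1) for y in(y0,y1) for z in(z0,z1)],float)
def cyl(r,z0,z1):
    a=np.linspace(0,2*np.pi,60); return np.vstack([np.c_[r*np.cos(a),r*np.sin(a),0*a+z] for z in(z0,z1)])
def place(P,x,y,yaw):
    c,s=np.cos(yaw),np.sin(yaw); return P@np.array([[c,-s,0],[s,c,0],[0,0,1]]).T+[x,y,0]
def render(c,parts,q):
    m=np.zeros((400*S,640*S),np.uint8)
    for P in parts:
        h=cv2.convexHull(proj(c,place(P,*q)).astype(np.float32))
        cv2.fillConvexPoly(m,np.round(((h+.5)*S-.5)*16).astype(np.int32),1,shift=4)
    return m
def up(m): return cv2.resize(m.astype(np.uint8),None,fx=S,fy=S,interpolation=cv2.INTER_NEAREST)
def fit(views,parts,q0,d=(.01,.01,.15)):
    """views: list of (camera,mask)"""
    V=[(c,up(m)) for c,m in views]
    def f(q):
        e=0
        for c,m in V:
            r=render(c,parts,q); e-=(r&m).sum()/max(1,(r|m).sum())
        return e/len(V)
    best=None
    q0=np.array(q0,float)
    for k in range(2):
        r=minimize(f,q0,method="Nelder-Mead",options=dict(initial_simplex=np.vstack([q0]+[q0+np.eye(3)[i]*d[i]/(k+1) for i in range(3)]),maxiter=120,xatol=2e-4,fatol=1e-4)); q0=r.x
    return r.x,-r.fun
def mask(q,c,near):
    """mask whose centroid is nearest to projected world point"""
    b=None
    for r in masks_of(q,c):
        yy,xx=np.nonzero(r["pixels"]); 
        if len(xx)<20: continue
        d=np.hypot(*(np.array([xx.mean(),yy.mean()])-proj(c,[near])[0]))
        if b is None or d<b[0]: b=(d,r["pixels"])
    return b[1] if b and b[0]<20 else None
handle=box(-.012,.012,-.022,.022,.01,.045)
RC=[cyl(.05,0,.01),handle]; OH=[box(-.071,.071,-.059,.059,0,.058)]; RH=[cyl(.061,0,.058)]
RACK=[box(-.06,.025,-.118,.118,0,.078)]
g=.7071
REST=[np.array([[a*g,y,.035+a*g] for a in(0,.075) for y in(-.055,.055)])]
OC=[box(-.005,.005,-.048,.048,.082,.126)]
E
python3 - <<'E'
from h import *
ct,cs=camera("top"),camera("side")
for n,parts,q0 in[("round_cover",RC,(.445,.125,.4)),("oblong_housing",OH,(.623,.149,.3)),("round_housing",RH,(.48,.348,0)),("rack",RACK,(.53,-.325,-.13))]:
    near=(q0[0],q0[1],.03); vs=[(c,mask(n,c,near)) for c in(ct,cs)]
    vs=[v for v in vs if v[1] is not None]
    for v in [vs]+[[w] for w in vs]: 
        q,i=fit(v,parts,q0); print(n,len(v),np.round(q,4),round(i,3))
def yel(c):
    h=cv2.cvtColor(c["frame"],cv2.COLOR_BGR2HSV); m=cv2.inRange(h,(15,150,80),(30,255,255))
    k=np.zeros_like(m);u,v=proj(c,[(.57,-.045,.06)])[0].astype(int);k[v-45:v+45,u-45:u+45]=1
    return (m>0)&(k>0)
for vs in([ct],[cs],[ct,cs]):
    for y0 in(-.5,2.6):
        q,i=fit([(c,yel(c)) for c in vs],REST,(.55,-.045,y0)); print("rest",len(vs),y0,np.round(q,4),round(i,3))
big=cv2.resize(np.hstack([ct["frame"][150:250,400:520],ct["frame"][150:250,310:400]]),None,fx=3.6,fy=3.6,interpolation=cv2.INTER_CUBIC)
b2=cv2.resize(np.hstack([cs["frame"][110:200,380:470],cs["frame"][150:240,310:400]]),(756,378),interpolation=cv2.INTER_CUBIC)
cv2.imwrite("pics/c1.png",cv2.resize(big,(800,380))); cv2.imwrite("pics/c2.png",b2)
E
```

```text
round_cover 2 [0.4482 0.1214 0.527 ] 0.952
round_cover 1 [0.4479 0.1217 0.4367] 0.971
round_cover 1 [0.4478 0.121  0.5065] 0.935
oblong_housing 2 [0.621  0.1486 0.3691] 0.963
oblong_housing 1 [0.6207 0.1491 0.3631] 0.953
oblong_housing 1 [0.6206 0.1479 0.3741] 0.974
round_housing 2 [0.4753 0.3481 0.1619] 0.962
round_housing 1 [0.4754 0.3488 0.1209] 0.954
round_housing 1 [0.4748 0.348  0.0648] 0.974
rack 2 [ 0.5319 -0.3303 -0.1299] 0.657
rack 1 [ 0.5325 -0.3301 -0.1495] 0.632
rack 1 [ 0.5321 -0.3312 -0.0908] 0.691
rest 1 -0.5 [ 0.5528 -0.0564 -0.1262] 0.001
rest 1 2.6 [ 0.55  -0.045  2.6  ] -0.0
rest 1 -0.5 [ 0.5571 -0.014  -1.2873] 0.596
rest 1 2.6 [ 0.557  -0.0134  5.008 ] 0.596
rest 2 -0.5 [ 0.558  -0.0143 -1.2844] 0.298
rest 2 2.6 [ 0.5578 -0.0139  5.0048] 0.298
```

View pics/c1.png

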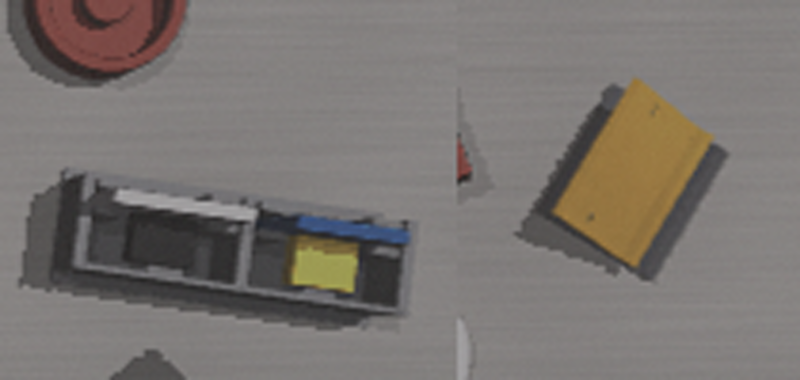

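View pics/c2.png

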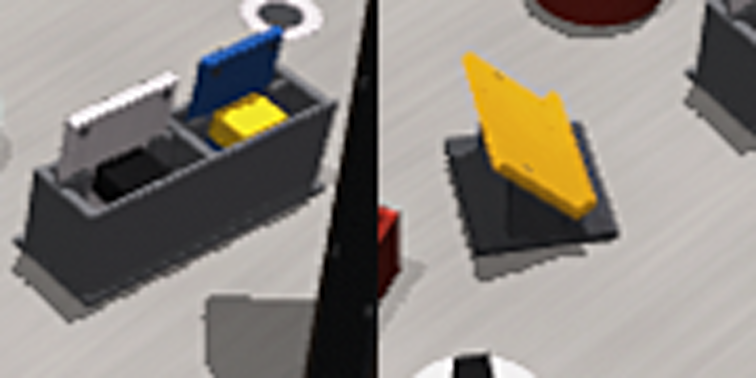

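```bash
cat >> h.py <<'E'
def restm(t,l):
    def b(u0,u1,n0,n1): 
        B=box(u0,u1,-.055,.055,n0,n1); return np.c_[B[:,0]*g-B[:,2]*g,B[:,1],.035+B[:,0]*g+B[:,2]*g]
    return [b(-l,.075,-t,0),b(-l,0,-t,.010)]
def yel(c):
    h=cv2.cvtColor(c["frame"],cv2.COLOR_BGR2HSV); m=cv2.inRange(h,(12,110,60),(32,255,255))
    k=np.zeros_like(m);u,v=proj(c,[(.56,-.04,.06)])[0].astype(int);k[v-45:v+45,u-45:u+45]=1
    return (m>0)&(k>0)
E
python3 - <<'E'
from h import *
ct,cs=camera("top"),camera("side")
for t,l in((.004,.004),(.006,.006),(.008,.008),(.006,.01)):
    for vs in([ct,cs],) if t!=.006 else ([ct],[cs],[ct,cs]):
        q,i=fit([(c,yel(c)) for c in vs],restm(t,l),(.55,-.065,.98)); print("rest",t,l,len(vs),np.round(q,4),round(i,3))
pl=lambda y,w:box(-.005,.005,y-w,y+w,.006,.126)
M=RACK+[pl(.057,.048),pl(-.057,.038)]
def rm(c):
    m=0
    for n,p in(("rack",(.52,-.325,.04)),("oblong_cover",(.534,-.268,.085)),("spare_cover",(.52,-.38,.085))):
        k=mask(n,c,p); 
        if k is None: print("none",n); continue
        m=m|k.astype(np.uint8)
    return cv2.morphologyEx(m,cv2.MORPH_CLOSE,np.ones((5,5)))
ms=[(ct,rm(ct)),(cs,rm(cs))]
for v in(ms,ms[:1],ms[1:]): q,i=fit(v,M,(.53,-.33,-.13)); print("rack",np.round(q,4),round(i,3))
# cover top part: bright pixels over z>.082
for c in(ct,cs):
    k=mask("oblong_cover",c,(.534,-.268,.09)); gr=cv2.cvtColor(c["frame"],cv2.COLOR_BGR2GRAY)
    k=(k>0)&(gr>110); h=cv2.minAreaRect(np.argwhere(k)[:,::-1].astype(np.float32)); print(k.sum(),np.round(cv2.boxPoints(h),1).tolist())
    for q in((.5319,-.3303,-.13),): print(np.round(proj(c,place(np.array([[0,.057-.048,.126],[0,.057+.048,.126]]),*q)),1).tolist())
E
```

```text
rest 0.004 0.004 2 [ 0.56   -0.0624  0.9799] 0.893
rest 0.006 0.006 1 [ 0.5607 -0.0643  1.006 ] 0.956
rest 0.006 0.006 1 [ 0.5585 -0.0634  0.9925] 0.925
rest 0.006 0.006 2 [ 0.5598 -0.0634  0.9936] 0.936
rest 0.008 0.008 2 [ 0.5603 -0.0646  1.0034] 0.958
rest 0.006 0.01 1 [ 0.5614 -0.0636  1.0063] 0.965
rest 0.006 0.01 1 [ 0.5605 -0.0632  0.986 ] 0.947
rest 0.006 0.01 2 [ 0.5606 -0.0632  0.9947] 0.955
none spare_cover
rack [ 0.5342 -0.3319 -0.1233] 0.832
rack [ 0.5339 -0.3306 -0.1147] 0.723
rack [ 0.5345 -0.3333 -0.1229] 0.945
141 [[429.79998779296875, 202.6999969482422], [430.3999938964844, 198.5], [466.29998779296875, 203.60000610351562], [465.70001220703125, 207.8000030517578]]
[[466.6, 207.2], [429.3, 202.9]]
85 [[394.29998779296875, 151.3000030517578], [399.70001220703125, 124.69999694824219], [421.79998779296875, 129.1999969482422], [416.5, 155.6999969482422]]
[[421.3, 128.1], [397.1, 139.7]]
```

>>> {"fn": "carry_out", "kwargs": {
  "steps": "3 4 0 7 0.5;6 8 0 14 0.5;9 12 0 21 0.5;12 16 0 28 0.5;15 20 0 35 0.5;18 24 0 42 0.5;20.5 28 -1 49 0.5;22.5 31 -2 55.6 0.5"
}}

```text
time: 2.77
eef_pos: [0.5035, -0.3321, 0.2162]
tcp_rot: [0.0, -0.662, 0.75, -0.001]
wrist_force: [1.0, -1.0, 0.9]
finger_gap: 0.0447
gripper_force: 0.0
```

>>> {"fn": "carry_out", "kwargs": {
  "steps": "1.2 1.9 -2 0 0.5;1.2 1.9 -5 0 0.5;1.2 1.9 -5 0 0.5;1.2 1.9 -5 0 0.5"
}}

```text
time: 3.1
eef_pos: [0.5132, -0.3143, 0.1644]
tcp_rot: [-0.001, -0.66, 0.752, 0.001]
wrist_force: [0.5, -0.1, 1.5]
finger_gap: 0.0438
gripper_force: 0.0
```

```bash
python3 - <<'E'
from h import *
s=sense();print({k:np.round(s[k],3).tolist() for k in s if k in("time","joint_pos","eef_pos","tcp_rot","finger_gap","wrist_force")})
a,b=camera("top"),camera("side")
cv2.imwrite("pics/g1.png",np.vstack([cv2.resize(a["frame"][140:240,390:530],(700,290)),cv2.resize(b["frame"][70:190,360:500],(350,300)).repeat(2,1)[:, :700]]))
E
```

```text
{'time': 3.1, 'joint_pos': [-0.225, 0.288, -0.239, 0.0, -1.047, 0.095], 'eef_pos': [0.513, -0.314, 0.164], 'tcp_rot': [-0.001, -0.66, 0.752, 0.001], 'wrist_force': [0.472, -0.102, 1.485], 'finger_gap': 0.044}
```

View pics/g1.png

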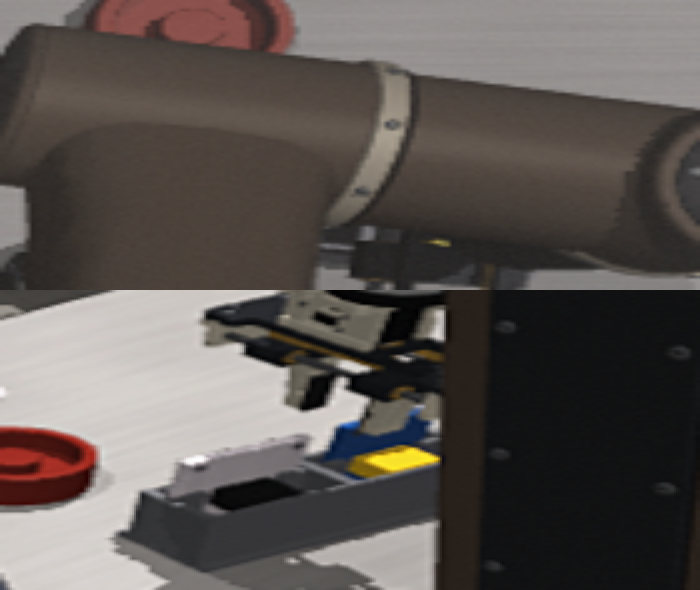

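>>> {"fn": "carry_out", "kwargs": {
  "steps": "2 2.7 0 0 0.5;3 4 0 0 0.5;3 4 0 0 0.5;3 4 -2.5 0 0.5;3 4 -5 0 0.5;3 4 -5 0 0.5"
}}

```text
time: 3.7
eef_pos: [0.5417, -0.275, 0.1125]
tcp_rot: [-0.001, -0.659, 0.752, 0.002]
wrist_force: [-0.8, -0.2, -0.4]
finger_gap: 0.0437
gripper_force: 0.0
```

```bash
python3 - <<'E'
from h import *
b=camera("side")
cv2.imwrite("pics/g2.png",cv2.resize(b["frame"][80:180,350:470],(720,600),interpolation=cv2.INTER_CUBIC))
E
```

```text
(no output)
```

View pics/g2.png

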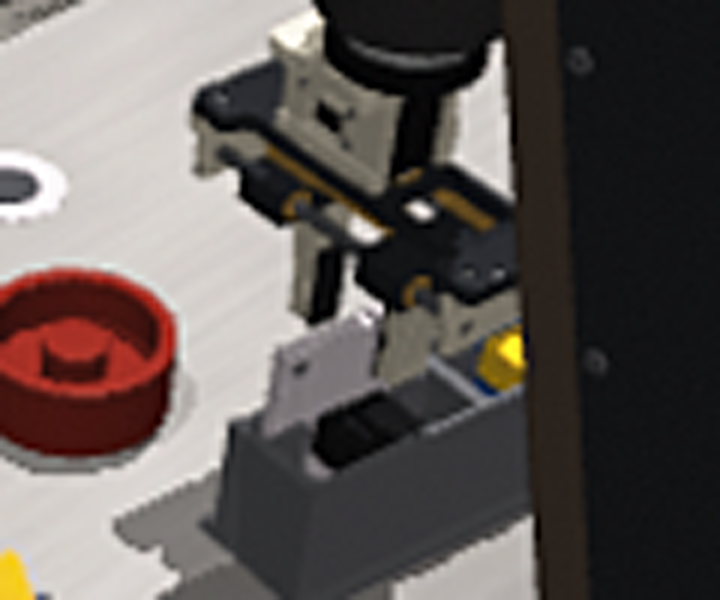

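>>> {"fn": "carry_out", "kwargs": {
  "steps": "0 0 -2.2 0 0.5;0 0 -2.2 0 0.5;0 0 -2.2 0 0.05;0 0 -2.2 0 0.05;0 0 -2.2 0 0.05;0 0 -2.2 0 0.05;0 0 -2.2 0 0.05;0 0 -2.2 0 0.05"
}}

```text
time: 4.42
eef_pos: [0.545, -0.2748, 0.094]
tcp_rot: [0.001, -0.66, 0.752, -0.001]
wrist_force: [8.4, -0.8, -6.3]
finger_gap: 0.0102
gripper_force: 29.9
```

>>> {"fn": "carry_out", "kwargs": {
  "steps": "0 0 2 0 0.05;0 0 4 0 0.05;0 0 6 0 0.05;0 0 8 0 0.05;0 0 10 0 0.05;0 0 11.5 0 0.05;0 0 11.5 0 0.05;0 0 11.5 0 0.05"
}}

```text
time: 5.08
eef_pos: [0.5441, -0.2744, 0.2081]
tcp_rot: [0.0, -0.659, 0.752, -0.0]
wrist_force: [-0.6, 0.3, -4.4]
finger_gap: 0.0097
gripper_force: 30.0
```

```bash
python3 - <<'E'
from h import *
b=camera("side")
cv2.imwrite("pics/g3.png",cv2.resize(b["frame"][40:190,300:480],(720,600),interpolation=cv2.INTER_CUBIC))
E
```

```text
(no output)
```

View pics/g3.png

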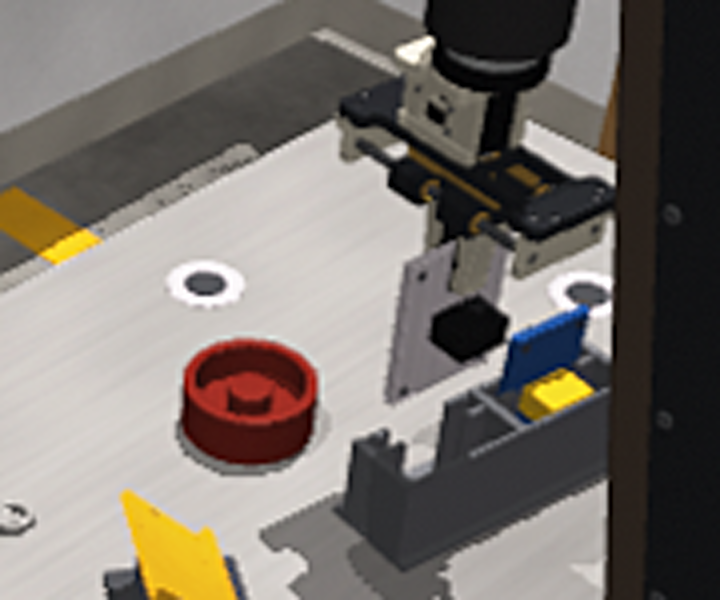

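>>> {"fn": "carry_out", "kwargs": {
  "steps": "0 2 0 7 0.05;0 5 0 14 0.05;0 8 0 21 0.05;0 11 0 28 0.05;0.5 14 0 35 0.05;1 17 0 42 0.05;1.4 19.5 0 49 0.05;1.6 21 0 56 0.05"
}}

```text
time: 5.8
eef_pos: [0.5594, -0.0624, 0.2063]
tcp_rot: [0.0, 0.936, -0.351, -0.001]
wrist_force: [-0.1, 0.1, -3.5]
finger_gap: 0.0097
gripper_force: 30.0
```

>>> {"fn": "carry_out", "kwargs": {
  "steps": "0 0 0 7 0.05;0 0 0 8.5 0.05;0 0 0 8.5 0.05;0 0 0 8.5 0.05"
}}

```text
time: 6.13
eef_pos: [0.5593, -0.0647, 0.2067]
tcp_rot: [0.0, 0.959, -0.285, -0.001]
wrist_force: [0.3, 1.1, -4.3]
finger_gap: 0.0099
gripper_force: 30.0
```

```bash
python3 - <<'E'
from h import *
s=sense();print(np.round(s["eef_pos"],4),s["tcp_rot"],np.degrees(s["joint_pos"]).round(0))
a=s["tcp_rot"];y=2*a[2]*np.array([a[1],a[2]])-[0,1];print(np.degrees(np.arctan2(y[1],y[0]))%180)
b=camera("side");c=camera("top")
cv2.imwrite("pics/g4.png",np.vstack([cv2.resize(b["frame"][60:240,250:430],(600,600),interpolation=cv2.INTER_CUBIC)]))
E
```

```text
[ 0.5593 -0.0647  0.2067] [ 4.62396277e-04  9.58641380e-01 -2.84613836e-01 -1.20600618e-03] [ 13.  11. -15.  -0. -64.  44.]
56.928489540341005
```

View pics/g4.png

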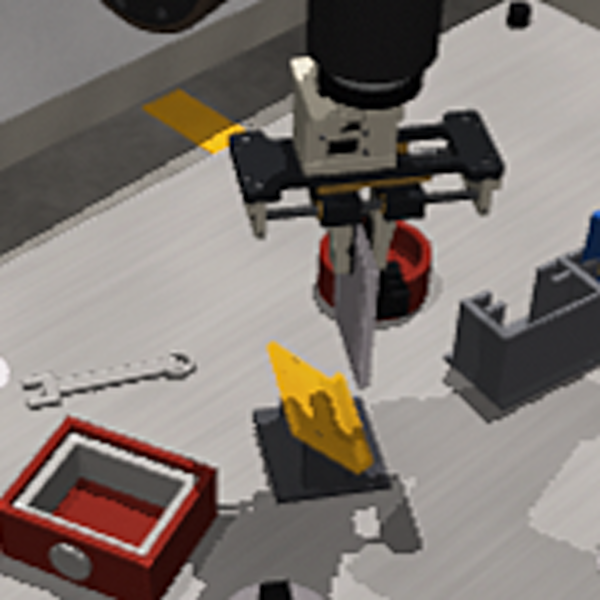

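>>> {"fn": "carry_out", "kwargs": {
  "steps": "0.1 0.1 -3 0 0.05;0.1 0.1 -6 0 0.05;0.1 0.1 -6.5 0 0.05;0.1 0.1 -6.5 0 0.05"
}}

```text
time: 6.57
eef_pos: [0.5593, -0.0643, 0.1412]
tcp_rot: [0.001, 0.959, -0.284, -0.002]
wrist_force: [-0.5, -0.4, -3.1]
finger_gap: 0.0097
gripper_force: 30.0
```

```bash
python3 - <<'E'
from h import *
s=sense();p=s["eef_pos"];print(np.round(p,4))
b=camera("side");f=b["frame"].copy()
f=cv2.resize(f[110:220,290:400],(770,770),interpolation=cv2.INTER_CUBIC)[100:700]
def dr(P,col):
    q=(proj(b,P)-[290,110]+.5)*7-[0,100]
    for i,j in((0,1),(2,3),(4,5),(6,7),(0,2),(1,3),(4,6),(5,7),(0,4),(1,5),(2,6),(3,7)): cv2.line(f,tuple(q[i].astype(int)),tuple(q[j].astype(int)),col,1)
B=box(-.005,.005,-.048,.048,p[2]-.088,p[2]+.032); dr(place(B,p[0],p[1],np.radians(57)),(0,0,255))
for P in restm(.007,.008): dr(place(P,.5604,-.0636,.995),(255,0,0))
cv2.imwrite("pics/g5.png",f)
E
```

```text
[ 0.5593 -0.0643  0.1412]
```

View pics/g5.png

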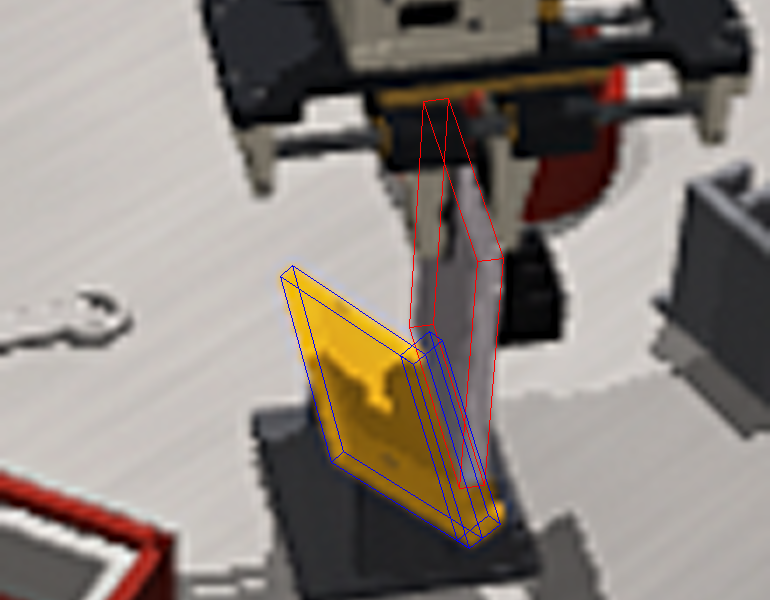

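>>> {"fn": "carry_out", "kwargs": {
  "steps": "0.1 0.1 -0.5 0 0.05;0.1 0.1 -1 0 0.05;0.1 0.1 -1.3 0 0.05;0.1 0.1 -1.3 0 0.05;0.1 0.1 -1.3 0 0.05"
}}

```text
time: 7.03
eef_pos: [0.5622, -0.0629, 0.1307]
tcp_rot: [0.0, 0.959, -0.284, 0.0]
wrist_force: [-0.3, -0.6, -2.4]
finger_gap: 0.0101
gripper_force: 30.0
```

>>> {"fn": "carry_out", "kwargs": {
  "steps": "0 0 -0.2 0 0.05;0 0 -0.4 0 0.05;0 0 -0.4 0 0.05"
}}

```text
time: 7.28
eef_pos: [0.5634, -0.0636, 0.1291]
tcp_rot: [0.0, 0.959, -0.283, 0.002]
wrist_force: [-2.7, -3.6, 14.5]
finger_gap: 0.0096
gripper_force: 30.0
```

>>> {"fn": "carry_out", "kwargs": {
  "steps": "0 0 0.2 0 0.05;0 0 0.2 0 0.1;0 0 0.2 0 0.18;0.2 0.3 0.3 0 0.23;0.44 0.67 0.4 0 0.23;0.76 1.17 0.5 0 0.23;1.04 1.6 0.5 0 0.23;1.04 1.6 0.5 0 0.23"
}}

```text
time: 7.95
eef_pos: [0.5735, -0.0456, 0.1312]
tcp_rot: [-0.0, 0.959, -0.283, 0.0]
wrist_force: [1.3, 1.1, 0.5]
finger_gap: 0.0201
gripper_force: 0.2
```

```bash
python3 - <<'E'
from h import *
b=camera("side")
cv2.imwrite("pics/g6.png",cv2.resize(b["frame"][110:220,290:400],(600,600),interpolation=cv2.INTER_CUBIC))
E
```

View pics/g6.png

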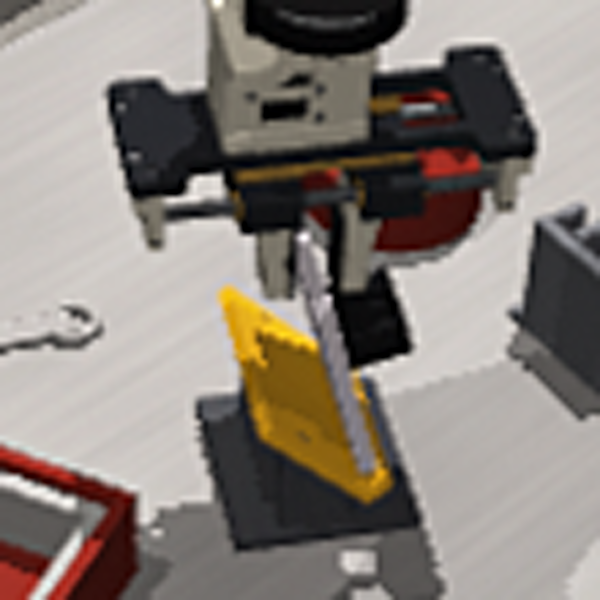

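>>> {"fn": "carry_out", "kwargs": {
  "steps": "0.49 0.76 -0.1 0 0.27;0.98 1.51 -0.4 0 0.3;1.47 2.27 -0.7 0 0.3;1.91 2.94 -1.1 0 0.32;2.34 3.61 -1.6 0 0.32;2.56 3.94 -1.9 0 0.34;2.78 4.28 -2.2 0 0.34;2.78 4.28 -2.2 0 0.34"
}}

```text
time: 8.67
eef_pos: [0.6002, -0.0035, 0.1082]
tcp_rot: [0.0, 0.959, -0.284, -0.001]
wrist_force: [-0.5, -1.0, 1.3]
finger_gap: 0.0297
gripper_force: 0.0
```

```bash
cat >> h.py <<'E'
def ocm(z0=.0): 
    """oblong cover lying on rest, in rest axes (corner frame), offset along slope"""
    B=np.vstack([box(0,.12,-.048,.048,0,.01)]); H=box(.048,.072,-.022,.022,.01,.045)
    return [np.c_[b[:,0]*g-b[:,2]*g,b[:,1],.035+b[:,0]*g+b[:,2]*g] for b in(B,H)]
E
python3 - <<'E'
from h import *
b=camera("side")
for q in("oblong_cover",):
    for r in recognise(q,b): print(np.round(r["xyz"],3),r["confidence"])
m=mask("oblong_cover",b,(.575,-.04,.09)); print(None if m is None else m.sum())
for th in(20,30,40,45):
    t=np.radians(th);u=np.array([np.sin(t),0,np.cos(t)]);n=np.array([-np.cos(t),0,np.sin(t)])
    P=[];
    for B in(box(0,.12,-.048,.048,0,.01),box(.048,.072,-.022,.022,.01,.045)):
        P.append(B[:,:1]*u+B[:,1:2]*[0,1,0]+B[:,2:]*n+[0,0,.035])
    k=render(b,P,(.5604,-.0636,.995)); M=up(m); print(th,(k&M).sum()/(k|M).sum(),(k&M).sum()/M.sum())
E
```

```text
[ 0.559 -0.027  0.103] 0.94
669
20 0.26362595162702956 0.3655642750373692
30 0.3908940943582976 0.5534379671150972
40 0.7258594917787743 0.9073243647234679
45 0.7641745005875441 0.9720665171898356
```

>>> {"fn": "carry_out", "kwargs": {
  "steps": "0.2 0.3 0 0 0.42;0.4 0.6 0.1 0 0.48;0.4 0.6 0.8 0 0.5;0.4 0.6 2 0 0.5;0.4 0.6 5 0 0.5;0.4 0.6 9 0 0.6"
}}

```text
time: 9.32
eef_pos: [0.6024, 0.0017, 0.198]
tcp_rot: [0.001, 0.959, -0.284, -0.002]
wrist_force: [0.7, 0.0, -0.4]
finger_gap: 0.0463
gripper_force: 0.0
```

```bash
python3 - <<'E'
from h import *
s=sense(); print(np.round(s["eef_pos"],3),s["time"])
b=camera("side");c=camera("top")
v=[]
for k in(b,c):
    m=mask("oblong_cover",k,(.57,-.045,.09)); print(None if m is None else m.sum())
    if m is not None: v.append((k,m)); print([ (k_,round(x,3)) for k_,x in [("iou",fit([(k,m)],ocm(),(.56,-.0636,.995))[1])]],fit([(k,m)],ocm(),(.56,-.0636,.995))[0])
print(fit(v,ocm(),(.56,-.0636,.995)))
E
```

```text
[0.602 0.002 0.198] 9.3167
757
[('iou', np.float64(0.921))] [ 0.56110822 -0.06789941  1.04123089]
581
[('iou', np.float64(0.442))] [ 0.56052528 -0.06237051  1.10352507]
(array([ 0.55811713, -0.06616206,  1.03526276]), np.float64(0.6689093228657679))
```

>>> {"fn": "carry_out", "kwargs": {
  "steps": "-3 2 1 -6 0.6;-6 4.5 1 -12 0.6;-9 7 1 -18 0.6;-12 9.5 1 -24 0.6;-15 11.5 1 -29.5 0.6;-15.4 11.9 1 -29.5 0.6;-15.4 11.9 -3 -29.5 0.6;-15.4 11.9 -7 -29.5 0.6"
}}

```text
time: 10.18
eef_pos: [0.4511, 0.1227, 0.1303]
tcp_rot: [-0.003, 0.856, -0.517, 0.001]
wrist_force: [0.9, 1.0, -1.4]
finger_gap: 0.0523
gripper_force: 0.0
```

```bash
python3 - <<'E'
from h import *
s=sense(); print(np.round(s["eef_pos"],4),s["time"],s["finger_gap"])
b=camera("side");c=camera("top")
v=[]
for k in(b,c):
    m=mask("oblong_cover",k,(.57,-.045,.09))
    if m is None: print("none");continue
    q,i=fit([(k,m)],ocm(),(.56,-.0636,.995)); print(m.sum(),q,i); v.append((k,m))
print(fit(v,ocm(),(.56,-.0636,.995)))
for k in(b,c):
    m=mask("round_cover",k,(.448,.121,.01)); print(None if m is None else (m.sum(),fit([(k,m)],RC,(.448,.1215,.48))))
E
```

```text
[0.4511 0.1227 0.1303] 10.1833 0.05232870306872771
none
1286 [ 0.56010623 -0.06494201  1.00843864] 0.9691805482214008
(array([ 0.56010623, -0.06494201,  1.00843864]), np.float64(0.9691805482214008))
(np.int64(990), (array([0.44724254, 0.12024529, 0.5075953 ]), np.float64(0.962978827560886)))
None
```

>>> {"fn": "carry_out", "kwargs": {
  "steps": "-0.3 -0.2 -3 0 0.6;-0.3 -0.2 -6 0 0.6;-0.3 -0.2 -8.5 0 0.6;-0.3 -0.2 -10 0 0.6;-0.3 -0.2 -11.2 0 0.6;-0.3 -0.2 -11.2 0 0.6;-0.3 -0.2 -11.2 0 0.1;-0.3 -0.2 -11.2 0 0.1"
}}

```text
time: 11.15
eef_pos: [0.4486, 0.1198, 0.0188]
tcp_rot: [-0.001, 0.855, -0.519, 0.001]
wrist_force: [0.9, -1.2, 0.5]
finger_gap: 0.0444
gripper_force: 0.0
```

>>> {"fn": "carry_out", "kwargs": {
  "steps": "0 0 0 0 0.1;0 0 0 0 0.1;0 0 0 0 0.1"
}}

```text
time: 11.4
eef_pos: [0.4482, 0.1197, 0.0184]
tcp_rot: [-0.001, 0.855, -0.518, 0.001]
wrist_force: [-0.2, 0.1, 7.7]
finger_gap: 0.0286
gripper_force: 26.0
```

>>> {"fn": "carry_out", "kwargs": {
  "steps": "0 0 0 0 0.1;0 0 0 0 0.1;0 0 0 0 0.1"
}}

```text
time: 11.65
eef_pos: [0.4481, 0.1196, 0.0183]
tcp_rot: [-0.001, 0.855, -0.518, 0.001]
wrist_force: [-1.2, 1.1, 8.3]
finger_gap: 0.0284
gripper_force: 26.0
```

>>> {"fn": "carry_out", "kwargs": {
  "steps": "0 0 0.5 0 0.1;0 0 0.5 0 0.1;0 0 0.5 0 0.1"
}}

```text
time: 11.9
eef_pos: [0.4471, 0.119, 0.0224]
tcp_rot: [-0.0, 0.855, -0.519, -0.0]
wrist_force: [0.1, 0.1, -2.8]
finger_gap: 0.0239
gripper_force: 30.0
```

```bash
python3 - <<'E'
from h import *
s=sense(); print({k:np.round(s[k],3).tolist() for k in("wrist_force","moment","finger_gap","gripper_force","eef_pos")})
b=camera("side")
m=mask("round_cover",b,(.448,.121,.01)); print(m.sum())
for z in(0,.005):
  for y0 in(.2,.5,.8): print(z,y0,fit([(b,m)],[P+[0,0,z] for P in RC],(.448,.1205,y0)))
gr=b["frame"]; k=(gr.max(2)<50); u,v=proj(b,[(.448,.12,.03)])[0].astype(int)
for r in range(v-22,v+22,1): print(''.join('#' if gr[r,x].max()<45 else ('+' if gr[r,x].max()<110 else '.') for x in range(u-30,u+30)))
E
```

```text
{'wrist_force': [0.053, 0.07, -2.76], 'moment': [-0.086, 0.122, 0.06], 'finger_gap': 0.024, 'gripper_force': 29.973, 'eef_pos': [0.447, 0.119, 0.022]}
744
0 0.2 (array([0.44323718, 0.12394886, 0.32556053]), np.float64(0.7130993513972237))
0 0.5 (array([0.44324708, 0.12415932, 0.57657969]), np.float64(0.7129349012001455))
0 0.8 (array([0.44352922, 0.12359776, 0.8544935 ]), np.float64(0.7122441564732954))
0.005 0.2 (array([0.44080291, 0.126435  , 0.17574622]), np.float64(0.7097376023110256))
0.005 0.5 (array([0.44093108, 0.12639456, 0.53015929]), np.float64(0.7090471896603546))
0.005 0.8 (array([0.44070528, 0.12626507, 0.88462176]), np.float64(0.7084409732652448))
##########################################+#####+.++..++..##
###########################################++####++++.....++
###########################################+########++++++++
###########################################+####++###+.+#+++
######################################++####+###++##+....+##
######################################+#########++##.......#
################################################+##+......+#
##
[... 1554 characters left out ...]
###+.........................
...........+............#########+..............+...........
..........................++#####+..........................
............+.................+#+...........................
............++.................................+++..........
.............+.............................++..+++++........
.............++...................................++++++++.+
..............++..............................+.......++++++
...............++............................+++++....++++++
.................+..........................++++++++++++++++
.................++........................++...++++++++++++
++.......................................+++.......+++++.+++
```

>>> {"fn": "carry_out", "kwargs": {
  "steps": "0 0 3 0 0.1;0 0 6 0 0.1;0.4 3 8.5 0 0.1;0.9 7 9 0 0.1;1.4 11 9 0 0.1;1.9 15 9 0 0.1;2.4 19 9 0 0.1;2.7 22 9 0 0.1"
}}

```text
time: 12.67
eef_pos: [0.4743, 0.3419, 0.1119]
tcp_rot: [-0.0, 0.855, -0.518, -0.0]
wrist_force: [1.8, -0.1, -2.5]
finger_gap: 0.024
gripper_force: 30.0
```

>>> {"fn": "carry_out", "kwargs": {
  "steps": "0.3 0.9 0 0 0.1;0.2 0.9 0 0 0.1;0.2 0.9 0 0 0.1"
}}

```text
time: 12.92
eef_pos: [0.4755, 0.3477, 0.1111]
tcp_rot: [0.001, 0.855, -0.518, -0.0]
wrist_force: [-0.1, -1.0, -3.1]
finger_gap: 0.0236
gripper_force: 30.0
```

```bash
cat > m.py <<'E'
from h import *
s=sense(); p=s["eef_pos"];print(np.round(p,4),s["time"],s["finger_gap"])
for n in("side","top"):
    c=camera(n)
    m=mask("round_cover",c,(p[0],p[1],p[2]-.01)); 
    if m is None: print(n,"none");continue
    # disc silhouette: fit ellipse edge with hull of mask vs disc only, one-sided
    z=p[2]-.0185
    D=[cyl(.05,z,z+.01)]
    M=cv2.convexHull(np.argwhere(m)[:,::-1].astype(np.int32)); print(n,m.sum())
    def f(q):
        r=render(c,D,(q[0],q[1],0)); U=up(m); vis=np.argwhere(m)
        return (U&(1-r)).sum()/U.sum()
    hullpx=M[:,0]
    print(fit([(c,m)],D+[handle+[0,0,z]],(p[0],p[1],.48)))
E
python3 m.py
```

```text
[0.4755 0.3477 0.1111] 12.9167 0.02360090833610527
side 629
(array([0.4717088 , 0.35170958, 0.50841979]), np.float64(0.44726432285879375))
top 202
(array([0.47452127, 0.33745655, 0.52480003]), np.float64(0.1649316186976934))
```

```bash
cat > m.py <<'E'
from h import *
from scipy.optimize import least_squares
def measure(name,P,zoff,R=.05):
    s=sense(); p=s["eef_pos"];print(np.round(p,4),round(s["time"],2))
    z=p[2]-zoff
    for n in("side",):
        c=camera(n); m=mask(name,c,(p[0],p[1],z+.01))
        cols=np.where(m.any(0))[0]; 
        low=399-np.argmax(m[::-1],0); pts=np.c_[cols,low[cols]+.5].astype(float)
        print(n,m.sum(),cols.min(),cols.max())
        def res(q):
            h=cv2.convexHull(proj(c,P+[q[0],q[1],z]).astype(np.float32))
            return np.array([-cv2.pointPolygonTest(h,(float(a),float(b)),True) for a,b in pts])
        r=least_squares(res,[p[0],p[1]],loss="soft_l1",f_scale=.5,diff_step=1e-3)
        print(np.round(r.x,4),"off",np.round(r.x-p[:2],4),"rms",np.sqrt(np.mean(res(r.x)**2)))
if __name__=="__main__": measure("round_cover",cyl(.05,0,.01),.0185)
E
python3 m.py
```

```text
[0.4761 0.3468 0.1122] 13.12
side 709 232 274
[0.4721 0.3507] off [-0.004   0.0038] rms 0.29632950455428064
```

>>> {"fn": "carry_out", "kwargs": {
  "steps": "-0.05 0.1 -1 0 0.1;-0.05 0.1 -2 0 0.1;-0.05 0.1 -2.7 0 0.1;-0.05 0.1 -3 0 0.1;-0.05 0.1 -3.3 0 0.1;-0.05 0.1 -3.5 0 0.1;-0.05 0.1 -3.5 0 0.1"
}}

```text
time: 13.8
eef_pos: [0.4759, 0.3489, 0.0773]
tcp_rot: [0.0, 0.855, -0.519, 0.0]
wrist_force: [0.5, 0.2, -1.8]
finger_gap: 0.0238
gripper_force: 30.0
```

>>> {"fn": "carry_out", "kwargs": {
  "steps": "0 0 -0.2 0 0.1;0 0 -0.4 0 0.1;0 0 -0.6 0 0.1;0 0 -0.6 0 0.1;0 0 -0.6 0 0.1"
}}

```text
time: 14.22
eef_pos: [0.4771, 0.3479, 0.074]
tcp_rot: [-0.0, 0.855, -0.518, 0.001]
wrist_force: [-0.5, -10.5, 19.1]
finger_gap: 0.0239
gripper_force: 30.0
```

>>> {"fn": "carry_out", "kwargs": {
  "steps": "0 -0.1 0.1 0 0.1;0 -0.15 0 0 0.1;0 -0.15 0 0 0.1;0 -0.15 0 0 0.1"
}}

```text
time: 14.55
eef_pos: [0.4772, 0.3476, 0.0738]
tcp_rot: [-0.001, 0.855, -0.518, 0.001]
wrist_force: [-0.1, -6.9, 15.8]
finger_gap: 0.0238
gripper_force: 30.0
```

>>> {"fn": "carry_out", "kwargs": {
  "steps": "0 -0.15 0.2 0 0.25;0 -0.15 0.2 0 0.5;0 -0.15 0.2 0 0.5;0 -0.15 0.2 0 0.5;0 -0.15 3 0 0.5;0 -0.15 7 0 0.5;0 -0.15 11 0 0.5;-2 -4 13 0 0.5"
}}

```text
time: 15.22
eef_pos: [0.4624, 0.3177, 0.2034]
tcp_rot: [-0.004, 0.856, -0.517, 0.002]
wrist_force: [1.7, 0.2, 3.1]
finger_gap: 0.0436
gripper_force: 0.0
```

>>> {"fn": "carry_out", "kwargs": {
  "steps": "0 -4 0 0 0.6;0 -8 0 0 0.6;1 -12 0 0 0.6;1 -15 0 0 0.6"
}}

```text
time: 15.55
eef_pos: [0.4685, 0.1605, 0.199]
tcp_rot: [-0.0, 0.855, -0.518, 0.0]
wrist_force: [-0.0, 0.5, -0.1]
finger_gap: 0.0525
gripper_force: 0.0
```

```bash
cat > seat.py <<'E'
from h import *
s=sense();print(np.round(s["eef_pos"],4),s["time"])
for n in("side","top"):
    c=camera(n)
    m=mask("round_cover",c,(.4753,.3484,.06)); hm=mask("round_housing",c,(.4753,.3484,.03))
    print(n,"housing",None if hm is None else fit([(c,hm)],RH,(.4753,.3484,0)))
    if m is None: print(n,"none");continue
    for z in(.048,.050,.052,.054,.056): 
        # visible: handle + disc above rim
        q,i=fit([(c,m)],[P+[0,0,z] for P in RC],(.4753,.3484,.48)); print(n,z,np.round(q,4),round(i,3))
E
python3 seat.py
```

```text
[0.4685 0.1605 0.199 ] 15.55
side housing (array([0.475123  , 0.34808408, 0.05022289]), np.float64(0.48565599263516707))
side 0.048 [0.4778 0.3486 0.4966] 0.906
side 0.05 [0.4766 0.3494 0.4688] 0.903
side 0.052 [0.4758 0.3496 0.4893] 0.899
side 0.054 [0.4746 0.3505 0.5385] 0.896
side 0.056 [0.4737 0.3506 0.6891] 0.892
top housing (array([0.47798334, 0.35205243, 0.11709721]), np.float64(0.1599114676995435))
top 0.048 [0.4746 0.3563 0.613 ] 0.761
top 0.05 [0.4745 0.356  0.5068] 0.76
top 0.052 [0.4745 0.3552 0.5312] 0.758
top 0.054 [0.4744 0.3548 0.6113] 0.757
top 0.056 [0.4746 0.355  0.5307] 0.754
```

>>> {"fn": "carry_out", "kwargs": {
  "steps": "1 -2 0 -7 0.85;2.5 -5 0 -14 0.85;4 -8 0 -21 0.85;5.5 -11 0 -28 0.85;7 -14 0 -35 0.85;8.5 -17 0 -42 0.85;9.5 -19.5 0 -49 0.85;10 -21 0 -56 0.85"
}}

```text
time: 16.52
eef_pos: [0.5697, -0.0486, 0.1979]
tcp_rot: [-0.001, -0.509, 0.861, -0.0]
wrist_force: [0.4, 0.6, -0.2]
finger_gap: 0.0745
gripper_force: 0.0
```

>>> {"fn": "carry_out", "kwargs": {
  "steps": "0.1 0 0 -4.4 0.85;0.1 0 0 -4.4 0.85;0.1 0 0 -4.4 0.85"
}}

```text
time: 16.77
eef_pos: [0.5697, -0.0467, 0.1981]
tcp_rot: [-0.0, -0.48, 0.878, 0.0]
wrist_force: [0.7, 0.7, 1.6]
finger_gap: 0.0745
gripper_force: 0.0
```

```bash
python3 - <<'E'
from h import *
s=sense();p=s["eef_pos"];a=s["tcp_rot"];y=2*a[2]*np.array([a[1],a[2]])-[0,1]
print(np.round(p,4),s["finger_gap"],np.degrees(np.arctan2(y[1],y[0]))%180,np.degrees(s["joint_pos"]).round())
b=camera("side"); m=mask("oblong_cover",b,(.565,-.06,.09)); print(None if m is None else fit([(b,m)],ocm(),(.5601,-.0649,1.0)))
m=mask("round_cover",b,(.4753,.3484,.06)); print(fit([(b,m)],[P+[0,0,.05] for P in RC],(.4753,.3484,.48)))
E
```

```text
[ 0.5697 -0.0467  0.1981] 0.07446279864014527 147.31353127860146 [ 15.  12. -15.  -0. -63. -48.]
(array([ 0.56041858, -0.06749695,  1.02010886]), np.float64(0.9421396578309714))
(array([0.47669458, 0.34908192, 0.47700197]), np.float64(0.9278861902756329))
```

>>> {"fn": "carry_out", "kwargs": {
  "steps": "0 -0.2 -3 0 0.85;0 -0.2 -6 0 0.85;0 -0.2 -8.5 0 0.85;0 -0.2 -10.3 0 0.85;0 -0.2 -11.3 0 0.85;0 -0.2 -11.3 0 0.85;0 -0.2 -11.3 0 0.6;0 -0.2 -11.3 0 0.3"
}}

```text
time: 17.58
eef_pos: [0.5704, -0.0491, 0.0871]
tcp_rot: [0.001, -0.479, 0.878, -0.0]
wrist_force: [0.1, -0.1, 0.3]
finger_gap: 0.066
gripper_force: 0.0
```

>>> {"fn": "carry_out", "kwargs": {
  "steps": "0 0 0 0 0.3;0 0 0 0 0.3;0 0 0 0 0.3;0 0 0 0 0.3"
}}

```text
time: 17.92
eef_pos: [0.5701, -0.0496, 0.0867]
tcp_rot: [0.001, -0.478, 0.878, -0.0]
wrist_force: [-0.5, -0.1, 4.2]
finger_gap: 0.0438
gripper_force: 29.9
```

>>> {"fn": "carry_out", "kwargs": {
  "steps": "0 0 2 0 0.3;0 0 5 0 0.3;0 0 8 0 0.3;-2 2 10 -6 0.3;-5 4.5 10 -12 0.3;-8 7 10 -18 0.3;-11 9.5 10 -24 0.3;-14 12 10 -30 0.3"
}}

```text
time: 18.58
eef_pos: [0.4299, 0.0687, 0.1852]
tcp_rot: [-0.001, -0.236, 0.972, 0.0]
wrist_force: [0.4, 1.1, -3.1]
finger_gap: 0.0439
gripper_force: 29.9
```

>>> {"fn": "carry_out", "kwargs": {
  "steps": "-1.5 1 0 -6 0.3;-1.5 1 -3 -6 0.3;-1.5 1 -6 -6 0.3;-1.5 1 -6 -6 0.3;-1.5 1 -6 -6 0.3"
}}

```text
time: 19.0
eef_pos: [0.4159, 0.0776, 0.1251]
tcp_rot: [-0.002, -0.188, 0.982, -0.001]
wrist_force: [2.3, 0.2, -2.9]
finger_gap: 0.0439
gripper_force: 29.9
```

```bash
cat > tilt.py <<'E'
from h import *
s=sense();p=s["eef_pos"];a=s["tcp_rot"];y=2*a[2]*np.array([a[1],a[2]])-[0,1]
ya=np.arctan2(y[1],y[0])-np.pi/2; ya=(ya+np.pi/2)%np.pi-np.pi/2
print(np.round(p,4),round(s["time"],2),s["finger_gap"],"yaw x",np.degrees(ya),np.round(s["moment"],2),np.round(s["wrist_force"],1))
for n in("side","top"):
    b=camera(n); m=mask("oblong_cover",b,tuple(p))
    if m is None: print(n,"none"); continue
    M=up(m)
    for th in range(-10,66,5):
        t=np.radians(th);u=np.array([np.cos(t),0,np.sin(t)]);nn=np.array([-np.sin(t),0,np.cos(t)])
        P=[B[:,:1]*u+B[:,1:2]*[0,1,0]+B[:,2:]*nn+[0,0,p[2]+.019] for B in(box(-.0625,.0575,-.048,.048,-.0375,-.0275),box(-.0145,.0095,-.022,.022,-.0275,.0075))]
        k=render(b,P,(p[0],p[1],ya)); print(n,th,round((k&M).sum()/(k|M).sum(),3),round((k&M).sum()/M.sum(),3))
E
python3 tilt.py
```

```text
[0.4159 0.0776 0.1251] 19.0 0.04387914816162243 yaw x 21.67894647153501 [ 0.01 -0.05  0.01] [ 2.3  0.2 -2.9]
side -10 0.222 0.811
side -5 0.219 0.817
side 0 0.22 0.828
side 5 0.221 0.838
side 10 0.225 0.852
side 15 0.23 0.869
side 20 0.237 0.886
side 25 0.245 0.911
side 30 0.259 0.949
side 35 0.275 0.982
side 40 0.286 1.0
side 45 0.28 0.963
side 50 0.234 0.817
side 55 0.191 0.667
side 60 0.15 0.526
side 65 0.122 0.421
top none
```

>>> {"fn": "carry_out", "kwargs": {
  "steps": "0 0 -3 0 0.3;0 0 -5.5 0 0.3;0 0 -6.8 0 0.3;0 0 -7.2 0 0.3;0 0 -7.5 0 0.3;0 0 -7.5 0 0.3"
}}

```text
time: 19.7
eef_pos: [0.418, 0.0787, 0.0514]
tcp_rot: [0.001, -0.188, 0.982, 0.0]
wrist_force: [0.8, 0.0, -3.1]
finger_gap: 0.044
gripper_force: 29.9
```

>>> {"fn": "carry_out", "kwargs": {
  "steps": "0 0 -0.2 0 0.3;0.5 0.2 -0.35 0 0.3;1 0.4 -0.55 0 0.3;1.5 0.6 -0.8 0 0.3;1.95 0.78 -1.1 0 0.3;1.95 0.78 -1.1 0 0.3"
}}

```text
time: 20.2
eef_pos: [0.4384, 0.087, 0.0401]
tcp_rot: [0.001, -0.188, 0.982, 0.0]
wrist_force: [1.9, -1.5, 4.7]
finger_gap: 0.0435
gripper_force: 30.0
```

>>> {"fn": "carry_out", "kwargs": {
  "steps": "0.43 0.17 -0.33 0 0.3;0.86 0.34 -0.68 0 0.3;1.25 0.5 -1.07 0 0.3;1.6 0.64 -1.49 0 0.3;1.6 0.64 -1.49 0 0.3"
}}

```text
time: 20.62
eef_pos: [0.4534, 0.093, 0.0242]
tcp_rot: [0.0, -0.188, 0.982, -0.0]
wrist_force: [1.7, -1.4, 0.3]
finger_gap: 0.0438
gripper_force: 30.0
```

```bash
python3 tilt.py | grep -v "top [0-9]"
```

```text
[0.4534 0.093  0.0242] 20.62 0.04379875752941146 yaw x 21.672480851123566 [-0.47 -0.5   0.11] [ 1.7 -1.4  0.3]
side -10 0.447 0.914
side -5 0.457 0.94
side 0 0.469 0.969
side 5 0.476 0.986
side 10 0.447 0.945
side 15 0.398 0.871
side 20 0.355 0.802
side 25 0.309 0.723
side 30 0.268 0.645
side 35 0.231 0.566
side 40 0.196 0.488
side 45 0.164 0.415
side 50 0.134 0.34
side 55 0.105 0.266
side 60 0.078 0.196
side 65 0.058 0.143
top none
```

Nearly flat (about 5-8°). Finish the roll.

>>> {"fn": "carry_out", "kwargs": {
  "steps": "0.2 0.08 -0.3 0 0.3;0.35 0.14 -0.55 0 0.3;0.5 0.2 -0.85 0 0.3;0.5 0.2 -0.85 0 0.3"
}}

```text
time: 21.15
eef_pos: [0.4573, 0.0945, 0.0163]
tcp_rot: [-0.0, -0.188, 0.982, -0.0]
wrist_force: [-5.6, -0.8, 7.7]
finger_gap: 0.0438
gripper_force: 30.0
```

>>> {"fn": "carry_out", "kwargs": {
  "steps": "0 0 0.1 0 0.5;0 0 0.2 0 0.85;0 0 0.2 0 0.85;0 0 0.2 0 0.85;0 0 0.2 0 0.85;0 0 4 0 0.85;0 0 8 0 0.85;0 -3 12 0 0.85"
}}

```text
time: 21.82
eef_pos: [0.4589, 0.0715, 0.132]
tcp_rot: [0.001, -0.189, 0.982, -0.0]
wrist_force: [2.5, 0.5, 0.5]
finger_gap: 0.074
gripper_force: 0.0
```

>>> {"fn": "carry_out", "kwargs": {
  "steps": "0 -4 1 0 0.85;0 -8 1 0 0.85;0 -12 1 0 0.85;0 -16 1 0 0.85;0 -20 1 0 0.85;0 -24 1 0 0.85;0 -24 1 0 0.85"
}}

```text
time: 22.4
eef_pos: [0.457, -0.1757, 0.1396]
tcp_rot: [-0.0, -0.186, 0.983, -0.0]
wrist_force: [0.0, 0.4, -0.1]
finger_gap: 0.0745
gripper_force: 0.0
```

```bash
cat > fin.py <<'E'
from h import *
s=sense();print(np.round(s["eef_pos"],4),round(s["time"],2))
OP=[box(-.06,.06,-.048,.048,0,.01),handle]
for n in("top","side"):
    c=camera(n)
    m=mask("oblong_cover",c,(.46,.095,.01)); print(n,"plate",None if m is None else fit([(c,m)],OP,(.458,.095,.378)))
    m=mask("oblong_housing",c,(.621,.1486,.03)); print(n,"oh",None if m is None else fit([(c,m)],OH,(.621,.1486,.37)))
    m=mask("round_cover",c,(.4753,.3484,.06))
    if m is None: print(n,"rc none"); continue
    for z in(.048,.05,.054,.058): print(n,"rc",z,fit([(c,m)],[P+[0,0,z] for P in RC],(.4755,.3484,.48)))
E
python3 fin.py
```

```text
[ 0.457  -0.1757  0.1396] 22.4
top plate (array([0.45531152, 0.09610336, 0.38755557]), np.float64(0.5120535714285714))
top oh (array([0.62117082, 0.14857952, 0.37397891]), np.float64(0.9523738392212513))
top rc 0.048 (array([0.47255647, 0.35394106, 0.55878134]), np.float64(0.9723933009184225))
top rc 0.05 (array([0.47254149, 0.35352712, 0.48935586]), np.float64(0.9714239499649538))
top rc 0.054 (array([0.47254884, 0.35293099, 0.54755847]), np.float64(0.9699720670391061))
top rc 0.058 (array([0.47262753, 0.35196689, 0.54919614]), np.float64(0.9666827103053639))
side plate (array([0.45525557, 0.0921078 , 0.38368654]), np.float64(0.9552548527949505))
side oh (array([0.62048534, 0.14805898, 0.37420004]), np.float64(0.9563249443101569))
side rc 0.048 (array([0.47979993, 0.34758388, 0.53474412]), np.float64(0.888175595940524))
side rc 0.05 (array([0.47863211, 0.34835314, 0.47951204]), np.float64(0.8851780422409332))
side rc 0.054 (array([0.47649205, 0.34943453, 0.48842332]), np.float64(0.8774891573007508))
side rc 0.058 (array([0.47389385, 0.35072383, 0.58835572]), np.float64(0.8710677276091784))
```

```bash
cat > rel.py <<'E'
from h import *
def run(prt=True):
    for n in("top","side"):
        c=camera(n); f=c["frame"].astype(int); u,v=proj(c,[(.4753,.3484,.05)])[0].astype(int)
        sat=f.max(2)-f.min(2); red=(f[...,2]-f[...,1]>35)
        yy,xx=np.mgrid[:400,:640]; near=np.hypot(xx-u,yy-v)<36
        red&=near
        gm=mask("round_cover",c,(.4753,.3484,.06))
        un=(red|gm)&near
        un=cv2.morphologyEx(un.astype(np.uint8),cv2.MORPH_OPEN,np.ones((3,3)))
        q,i=fit([(c,un)],[cyl(.061,0,.058),handle+[0,0,.05]],(.4753,.3484,.48)); print(n,"housing",np.round(q,4),round(i,3))
        hp=proj(c,[(q[0],q[1],.058)])[0]
        if prt:
            for r in range(v-30,v+31): print(''.join('R' if red[r,x] else ('o' if gm[r,x] and f[r,x].max()>90 else ('#' if gm[r,x] else '.')) for x in range(u-34,u+34)))
run()
E
python3 rel.py
```

```text
top housing [0.4763 0.3488 0.521 ] 0.721
....................................................................
....................................................................
....................................................................
....................................................................
....................................................................
....................................................................
....................................................................
....................................................................
...............................RRRRRRRR.............................
...........................RRRRRRRRRRRRRRR..........................
.........................RRRRRRRRRRRRRRRRRRRR.......................
.......................RRRRRRR.........RRRRRRR......................
......................RRRRR....oooo.......RRRRRR....................
....................RRRRR...oooooooooo......RRRRR...................
...................RRRR...ooooooooooooooo.....RRRR..................
..................RRRR..
[... 6700 characters left out ...]
..........
.............RRRRRRRRRRRRRRRRRRRRRRRRRRRRRRRRRRRRRRRRRR.R...........
.............RRRRRRRRRRRRRRRRRRRRRRRRRRRRRRRRRRRRRRRRRRR............
..............RRRRRRRRRRRRRRRRRRRRRRRRRRRRRRRRRRRRRRRRRR............
..............RRRRRRRRRRRRRRRRRRRRRRRRRRRRRRRRRRRRRRRRR.............
...............RRRRRRRRRRRRRRRRRRRRRRRRRRRRRRRRRRRRRRR..............
................RRRRRRRRRRRRRRRRRRRRRRRRRRRRRRRRRRRRR...............
.................RRRRRRRRRRRRRRRRRRRRRRRRRRRRRRRRRRR................
..................RRRRRRRRRRRRRRRRRRRRRRRRRRRRRRRRRR................
...................RRRRRRRRRRRRRRRRRRRRRRRRRRRRRR...................
....................RRRRRRRRRRRRRRRRRRRRRRRRRRRRR...................
```

>>> {"fn": "carry_out", "kwargs": {
  "steps": "0 4 0 0 0.85;0 8 0 0 0.85;0 12 0 0 0.85;0 16 0 0 0.85;0 20 0 0 0.85;-0.1 24 0 0 0.85;-0.15 26.9 0 0 0.85;-0.15 26.9 -2 0 0.85"
}}

```text
time: 23.67
eef_pos: [0.459, 0.1045, 0.1229]
tcp_rot: [0.004, -0.191, 0.982, 0.001]
wrist_force: [0.7, 0.7, 0.1]
finger_gap: 0.0745
gripper_force: 0.0
```

>>> {"fn": "carry_out", "kwargs": {
  "steps": "0 0 -3 0 0.85;0 0 -6 0 0.85;0 0 -8 0 0.85;0 0 -9.5 0 0.85;0 0 -10.2 0 0.85;0 0 -10.2 0 0.85"
}}

```text
time: 24.17
eef_pos: [0.4553, 0.0983, 0.0164]
tcp_rot: [-0.001, -0.188, 0.982, -0.001]
wrist_force: [-0.7, -0.3, 0.6]
finger_gap: 0.0747
gripper_force: 0.0
```

>>> {"fn": "carry_out", "kwargs": {
  "steps": "0 -0.3 0 0 0.85;0 -0.45 0 0 0.85;0 -0.45 0 0 0.6;0 -0.45 0 0 0.3;0 -0.45 0 0 0.3;0 -0.45 0 0 0.3;0 -0.45 0 0 0.3;0 -0.45 0 0 0.3"
}}

```text
time: 24.83
eef_pos: [0.4562, 0.0942, 0.0179]
tcp_rot: [0.0, -0.188, 0.982, 0.0]
wrist_force: [-1.6, -0.7, 2.7]
finger_gap: 0.0438
gripper_force: 30.0
```

```bash
python3 - <<'E'
from h import *
s=sense();p=s["eef_pos"];print(np.round(p,4),s["time"],s["finger_gap"])
c=camera("side");m=mask("oblong_cover",c,(.4553,.0935,.01))
OP=[box(-.06,.06,-.048,.048,0,.01),handle]
print(m.sum())
from scipy.optimize import least_squares
cols=np.where(m.any(0))[0]; low=399-np.argmax(m[::-1],0); pts=np.c_[cols,low[cols]+.5]
def res(q):
    h=cv2.convexHull(proj(c,place(OP[0],*q)).astype(np.float32)); return np.array([-cv2.pointPolygonTest(h,(float(a),float(b)),True) for a,b in pts])
r=least_squares(res,[.4553,.0935,.38],loss="soft_l1",f_scale=.5,diff_step=1e-3);print(r.x,np.abs(res(r.x)).mean())
E
```

```text
[0.4562 0.0942 0.0179] 24.8333 0.04380348715809272
701
[0.4558216  0.09249978 0.3786079 ] 0.24945198700543303
```

>>> {"fn": "carry_out", "kwargs": {
  "steps": "0 0 2 0 0.3;0 0 5 0 0.3;0 0 8 0 0.3;4 1.3 8.5 0 0.3;8 2.7 8.5 0 0.3;12 4 8.5 0 0.3;15 5 8.5 -0.3 0.3;16.5 5.4 8.5 -0.3 0.3"
}}

```text
time: 25.6
eef_pos: [0.6245, 0.1493, 0.1015]
tcp_rot: [0.0, -0.185, 0.983, -0.0]
wrist_force: [0.5, 0.3, -3.2]
finger_gap: 0.0439
gripper_force: 30.0
```

>>> {"fn": "carry_out", "kwargs": {
  "steps": "0 0 0 0 0.3;0 0 0 0 0.3;0 0 0 0 0.3"
}}

```text
time: 25.85
eef_pos: [0.6199, 0.1476, 0.1014]
tcp_rot: [-0.001, -0.185, 0.983, -0.0]
wrist_force: [-0.9, 0.2, -3.3]
finger_gap: 0.0437
gripper_force: 30.0
```

```bash
cat > ob.py <<'E'
from h import *
from scipy.optimize import least_squares
s=sense();p=s["eef_pos"];print(np.round(p,4),s["time"],np.round(s["wrist_force"],1))
z=p[2]-.0179
for n in("side","top"):
    c=camera(n);m=mask("oblong_cover",c,(.621,.1486,z))
    if m is None: print("none");continue
    print(n,m.sum())
    sc=399-np.argmax(m[::-1],0); cols=np.where(m.any(0))[0]; pts=np.c_[cols,sc[cols]+.5]
    def res(q):
        h=cv2.convexHull(proj(c,place(box(-.06,.06,-.048,.048,0,.01)+[0,0,z],*q)).astype(np.float32)); return np.array([-cv2.pointPolygonTest(h,(float(a),float(b)),True) for a,b in pts])
    r=least_squares(res,[.621,.1486,.375],loss="soft_l1",f_scale=.5,diff_step=1e-3);print(r.x,np.abs(res(r.x)).mean())
E
python3 ob.py
```

```text
[0.6199 0.1476 0.1014] 25.85 [-0.9  0.2 -3.3]
side 843
[0.61972165 0.14536842 0.36608293] 0.2712294060377448
top 495
[0.6191551  0.14707605 0.3483909 ] 0.2486650228379849
```

>>> {"fn": "carry_out", "kwargs": {
  "steps": "0.15 0.2 -1 0 0.3;0.15 0.2 -1.8 0 0.3;0.15 0.2 -2.2 0 0.3;0.15 0.2 -2.2 0 0.3;0.15 0.2 -2.2 0 0.3"
}}

```text
time: 26.47
eef_pos: [0.6223, 0.1499, 0.08]
tcp_rot: [-0.001, -0.185, 0.983, -0.0]
wrist_force: [1.1, 0.5, -3.4]
finger_gap: 0.0435
gripper_force: 30.0
```

```bash
python3 ob.py
```

```text
[0.6223 0.1499 0.08  ] 26.4667 [ 1.1  0.5 -3.4]
side 843
[0.62204293 0.1496277  0.37414247] 0.4119883110781794
top 457
[0.6224399  0.14946691 0.37263591] 0.24440543035503381
```

>>> {"fn": "carry_out", "kwargs": {
  "steps": "-0.1 -0.1 0 0 0.3;-0.1 -0.1 -0.4 0 0.3;-0.1 -0.1 -0.7 0 0.3;-0.1 -0.1 -0.9 0 0.3;-0.1 -0.1 -0.9 0 0.3"
}}

```text
time: 27.08
eef_pos: [0.6212, 0.1489, 0.0709]
tcp_rot: [-0.001, -0.185, 0.983, -0.0]
wrist_force: [-0.1, 0.2, -3.2]
finger_gap: 0.0437
gripper_force: 30.0
```

Bottom ≈53 mm, in the recess without contact. Lower on.

>>> {"fn": "carry_out", "kwargs": {
  "steps": "0 0 -0.2 0 0.3;0 0 -0.4 0 0.3;0 0 -0.5 0 0.3;0 0 -0.5 0 0.3"
}}

```text
time: 27.42
eef_pos: [0.6219, 0.1492, 0.068]
tcp_rot: [0.0, -0.186, 0.983, -0.0]
wrist_force: [-3.8, -0.8, 6.6]
finger_gap: 0.0438
gripper_force: 30.0
```

>>> {"fn": "carry_out", "kwargs": {
  "steps": "0 0 0.1 0 0.6;0 0 0.1 0 0.85;0 0 0.1 0 0.85;0 0 0.1 0 0.85;0 0 3 0 0.85;0 0 7 0 0.85;-1 0 11 0 0.85;-4 3 13 0 0.85"
}}

```text
time: 28.08
eef_pos: [0.5886, 0.174, 0.1994]
tcp_rot: [0.003, -0.184, 0.983, -0.0]
wrist_force: [0.9, 2.1, 0.2]
finger_gap: 0.0741
gripper_force: 0.0
```

>>> {"fn": "carry_out", "kwargs": {
  "steps": "-3 3 0 3 0.85;-6 6.5 0 6 0.85;-9 10 0 7.8 0.85;-10.5 14 0 7.8 0.85;-10.9 17.3 0 7.8 0.85;-10.9 17.3 0 7.8 0.85;-10.9 17.3 -4 7.8 0.85;-10.9 17.3 -4 7.8 0.85"
}}

```text
time: 28.75
eef_pos: [0.4731, 0.3477, 0.1491]
tcp_rot: [-0.003, -0.252, 0.968, -0.001]
wrist_force: [-2.1, -2.0, -2.7]
finger_gap: 0.0747
gripper_force: 0.0
```

```bash
cat > p.py <<'E'
from h import *
s=sense();p=s["eef_pos"];a=s["tcp_rot"];y=2*a[2]*np.array([a[1],a[2]])-[0,1]
print(np.round(p,4),s["time"],np.degrees(np.arctan2(y[1],y[0]))%180)
OP=[box(-.06,.06,-.048,.048,0,.01),handle]
c=camera("side")
m=mask("oblong_cover",c,(.621,.1486,.06)); 
if m is not None:
    for z in (.046,.05,.054): print("oc",z,fit([(c,m)],[P+[0,0,z] for P in OP],(.621,.1486,.375)))
m=mask("round_cover",c,(.4727,.352,.06)); print("rc",None if m is None else fit([(c,m)],[P+[0,0,.054] for P in RC],(.4727,.352,.5)))
E
python3 p.py
```

```text
[0.4731 0.3477 0.1491] 28.75 119.18901526475292
oc 0.046 (array([0.62372905, 0.14145395, 0.31812188]), np.float64(0.2899456652401789))
oc 0.05 (array([0.61919548, 0.14129552, 0.26698762]), np.float64(0.28853149530920924))
oc 0.054 (array([0.61813434, 0.14527247, 0.29286048]), np.float64(0.28552475716654824))
rc (array([0.47409705, 0.35119291, 0.57099945]), np.float64(0.8476336160941919))
```

>>> {"fn": "carry_out", "kwargs": {
  "steps": "0 0.4 -2 0 0.85;0 0.4 -4.5 0 0.85;0 0.4 -6.5 0 0.85;0 0.4 -7.4 0 0.85;0 0.4 -7.4 0 0.85;0 0.4 -7.4 0 0.85;0 0.4 -7.4 0 0.5;0 0.4 -7.4 0 0.3"
}}

```text
time: 29.57
eef_pos: [0.4768, 0.3536, 0.0822]
tcp_rot: [0.001, -0.252, 0.968, 0.001]
wrist_force: [-0.0, -0.0, 0.4]
finger_gap: 0.066
gripper_force: 0.0
```

>>> {"fn": "carry_out", "kwargs": {
  "steps": "0 0 0 0 0.3;0 0 0 0 0.3;0 0 0 0 0.3;0 0 0 0 0.3"
}}

```text
time: 29.9
eef_pos: [0.4769, 0.3519, 0.0816]
tcp_rot: [0.001, -0.252, 0.968, -0.001]
wrist_force: [3.3, -6.1, 6.0]
finger_gap: 0.0446
gripper_force: 29.6
```

>>> {"fn": "carry_out", "kwargs": {
  "steps": "0 0 0 0 0.7;0 0 0 0 0.7;0 0 -0.4 0 0.7;0 0 -0.8 0 0.7;0 0 -0.8 0 0.4;0 0 -0.8 0 0.3;0 0 -0.8 0 0.3;0 0 -0.8 0 0.3"
}}

```text
time: 30.57
eef_pos: [0.4761, 0.3522, 0.0726]
tcp_rot: [-0.0, -0.252, 0.968, -0.001]
wrist_force: [1.8, -3.5, 2.9]
finger_gap: 0.0457
gripper_force: 29.2
```

>>> {"fn": "carry_out", "kwargs": {
  "steps": "0 0 0 0 0.3;0 0 1 0 0.3;0 0 2 0 0.3;0 0 2 0 0.3;0 0 2 0 0.3"
}}

```text
time: 30.98
eef_pos: [0.4762, 0.3536, 0.0935]
tcp_rot: [0.001, -0.252, 0.968, 0.001]
wrist_force: [-0.3, 0.4, -2.0]
finger_gap: 0.0456
gripper_force: 29.1
```

```bash
cat > rr.py <<'E'
from h import *
import sys
from scipy.optimize import least_squares
s=sense();p=s["eef_pos"];print(np.round(p,4),s["time"],s["finger_gap"],np.round(s["wrist_force"],1))
C=[]
for n in("side","top"):
    c=camera(n);m=mask("round_cover",c,(p[0],p[1],p[2]-.015))
    if m is None: print(n,"none");continue
    cols=np.where(m.any(0))[0]; low=399-np.argmax(m[::-1],0)
    print(n,m.sum(),cols.min(),cols.max()); C.append((c,np.c_[cols,low[cols]+.5]))
def res(q,z,C):
    o=[]
    for c,pts in C:
        h=cv2.convexHull(proj(c,cyl(.05,z,z+.01)+[q[0],q[1],0]).astype(np.float32)); o+=[-cv2.pointPolygonTest(h,(float(a),float(b)),True) for a,b in pts]
    return np.array(o)
for zo in(.015,.018,.021,.024,.027):
    for CC in [C]+([[x] for x in C] if len(C)>1 else []):
        r=least_squares(res,p[:2],args=(p[2]-zo,CC),loss="soft_l1",f_scale=.5,diff_step=1e-3);print(zo,len(CC),r.x.round(4),"off",(r.x-p[:2]).round(4),round(r.cost,2))
E
python3 rr.py
```

```text
[0.4762 0.3536 0.0935] 30.9833 0.04559204677585891 [-0.3  0.4 -2. ]
side 492 239 274
top 202 198 223
0.015 2 [0.4738 0.3532] off [-0.0025 -0.0004] 6.95
0.015 1 [0.4737 0.3523] off [-0.0026 -0.0013] 4.25
0.015 1 [0.4731 0.3556] off [-0.0031  0.0019] 1.11
0.018 2 [0.4748 0.3521] off [-0.0014 -0.0015] 10.25
0.018 1 [0.4754 0.3514] off [-0.0009 -0.0022] 4.33
0.018 1 [0.473  0.3561] off [-0.0032  0.0025] 1.1
0.021 2 [0.4762 0.351 ] off [-0.0001 -0.0026] 14.85
0.021 1 [0.4771 0.3505] off [ 0.0008 -0.0031] 4.41
0.021 1 [0.4729 0.3567] off [-0.0034  0.0031] 1.1
0.024 2 [0.4776 0.3499] off [ 0.0013 -0.0037] 20.05
0.024 1 [0.4787 0.3496] off [ 0.0025 -0.004 ] 4.49
0.024 1 [0.4728 0.3573] off [-0.0035  0.0037] 1.09
0.027 2 [0.479  0.3489] off [ 0.0028 -0.0047] 25.73
0.027 1 [0.4804 0.3486] off [ 0.0042 -0.005 ] 4.57
0.027 1 [0.4727 0.3579] off [-0.0036  0.0043] 1.08
```

>>> {"fn": "carry_out", "kwargs": {
  "steps": "0.15 -0.25 0 0 0.3;0.15 -0.45 -0.5 0 0.3;0.15 -0.45 -1 0 0.3;0.15 -0.45 -1.5 0 0.3;0.15 -0.45 -1.9 0 0.3;0.15 -0.45 -2.1 0 0.3;0.15 -0.45 -2.1 0 0.3"
}}

```text
time: 31.77
eef_pos: [0.4778, 0.3485, 0.0712]
tcp_rot: [0.0, -0.252, 0.968, -0.0]
wrist_force: [1.6, 1.8, -3.2]
finger_gap: 0.0454
gripper_force: 29.1
```

>>> {"fn": "carry_out", "kwargs": {
  "steps": "0 0 -0.2 0 0.3;0 0 -0.4 0 0.3;0 0 -0.5 0 0.3;0 0 -0.5 0 0.3"
}}

```text
time: 32.1
eef_pos: [0.4779, 0.3496, 0.0675]
tcp_rot: [0.001, -0.252, 0.968, 0.001]
wrist_force: [-1.2, 2.2, 4.0]
finger_gap: 0.0447
gripper_force: 29.5
```

>>> {"fn": "carry_out", "kwargs": {
  "steps": "0 0 -0.15 0 0.3;0 0 -0.3 0 0.3;0 0 -0.3 0 0.3"
}}

```text
time: 32.35
eef_pos: [0.4776, 0.3499, 0.0646]
tcp_rot: [0.001, -0.252, 0.968, 0.001]
wrist_force: [-4.8, 3.3, 5.8]
finger_gap: 0.044
gripper_force: 29.9
```

>>> {"fn": "carry_out", "kwargs": {
  "steps": "0 0 0.1 0 0.5;0 0 0.1 0 0.75;0 0 0.1 0 0.75;0 0 0.1 0 0.75;0 0 3 0 0.75;0 0 7 0 0.75;-2 -3 11 0 0.75;-2 -7 13 0 0.75"
}}

```text
time: 33.02
eef_pos: [0.4587, 0.2912, 0.1888]
tcp_rot: [0.001, -0.253, 0.968, 0.0]
wrist_force: [1.4, 0.3, 0.0]
finger_gap: 0.0652
gripper_force: 0.0
```

>>> {"fn": "carry_out", "kwargs": {
  "steps": "0 -4 0 0 0.75;0 -8 0 0 0.75;0 -12 0 0 0.75;0 -16 0 0 0.75;0 -20 0 0 0.75;0 -24 0 0 0.75;0 -28 0 0 0.75;0 -32 0 0 0.75"
}}

```text
time: 33.68
eef_pos: [0.4579, -0.0322, 0.1865]
tcp_rot: [0.0, -0.252, 0.968, -0.0]
wrist_force: [2.3, -0.1, -0.2]
finger_gap: 0.0656
gripper_force: 0.0
```

>>> {"fn": "carry_out", "kwargs": {
  "steps": "0 -4 0 0 0.75;0 -8 0 0 0.75;0 -12 0 0 0.75;0 -12 0 0 0.75"
}}

```text
time: 34.02
eef_pos: [0.4574, -0.1557, 0.186]
tcp_rot: [-0.001, -0.249, 0.968, -0.0]
wrist_force: [0.9, 1.4, 0.6]
finger_gap: 0.066
gripper_force: 0.0
```

```bash
cat > fin2.py <<'E'
from h import *
OP=[box(-.06,.06,-.048,.048,0,.01),handle]
for n in("top","side"):
    c=camera(n)
    for nm,parts,q0 in(("round_cover",RC,(.4755,.3484,.5)),("oblong_cover",OP,(.621,.1486,.372))):
        m=mask(nm,c,(q0[0],q0[1],.06))
        if m is None: print(nm,"none"); continue
        for z in(.048,.05,.054,.058):
            q,i=fit([(c,m)],[P+[0,0,z] for P in parts],q0); print(n,nm,z,q.round(4),round(i,3))
E
python3 fin2.py; python3 rel.py | head -64 | tail -50; python3 -c "
from bench import sense;s=sense();print(s['eef_pos'],s['time'])"
```

```text
top round_cover 0.048 [0.4749 0.3488 0.5749] 0.965
top round_cover 0.05 [0.4749 0.3482 0.6328] 0.965
top round_cover 0.054 [0.475  0.3474 0.5902] 0.966
top round_cover 0.058 [0.4749 0.3467 0.6878] 0.965
top oblong_cover 0.048 [0.6209 0.1493 0.3724] 0.964
top oblong_cover 0.05 [0.6208 0.1492 0.3736] 0.963
top oblong_cover 0.054 [0.6205 0.149  0.3672] 0.959
top oblong_cover 0.058 [0.62   0.1487 0.3791] 0.955
side round_cover 0.048 [0.4764 0.3471 0.783 ] 0.897
side round_cover 0.05 [0.476  0.3477 0.5769] 0.894
side round_cover 0.054 [0.4738 0.3489 0.6652] 0.887
side round_cover 0.058 [0.4713 0.3499 0.5418] 0.879
side oblong_cover 0.048 [0.6241 0.1459 0.335 ] 0.905
side oblong_cover 0.05 [0.6232 0.1461 0.3661] 0.903
side oblong_cover 0.054 [0.6205 0.1488 0.3457] 0.896
side oblong_cover 0.058 [0.6161 0.15   0.3379] 0.888
....................RRRRR...oooooooooooooo#.RRRRR...................
...................RRRR...oooooooooooooooooo..RRRR..................
..................RRRR..oooooooooooooooooooooo.RRRR.................
.................RRRR..oooooooooooooooooooooooo.RRRR.............
[... 2577 characters left out ...]
................................................
....................................................................
....................................................................
....................................................................
....................................................................
....................................................................
....................................................................
side housing [0.4776 0.3483 0.6384] 0.864
....................................................................
[ 0.45881894 -0.14927677  0.18642189] 34.5167Exception ignored on flushing sys.stdout:
BrokenPipeError: [Errno 32] Broken pipe
```

```bash
python3 - <<'E'
from h import *
for n in("top","side"):
    c=camera(n); f=c["frame"].astype(int); u,v=proj(c,[(.621,.1486,.05)])[0].astype(int)
    red=(f[...,2]-f[...,1]>35); gm=mask("oblong_cover",c,(.621,.1486,.06)); w=34
    for r in range(v-32,v+34): print(''.join('R' if red[r,x] else ('o' if gm[r,x] and f[r,x].max()>90 else ('#' if gm[r,x] else '.')) for x in range(u-w,u+w)))
E
```

```text
...........................................RR.......................
..........................................RRRR......................
.......................................RRRRRRR......................
.....................................RRRRRRRRRR.....................
..................................RRRRRRRR..RRR.....................
................................RRRRRRR.....RRR.....................
.............................RRRRRRRR...oo...RRR....................
...........................RRRRRRR....ooooo..RRR....................
........................RRRRRRRR...ooooooooo..RRR...................
......................RRRRRRR...oooooooo#ooo..RRR...................
...................RRRRRRRR...oooooooooo#oooo.RRR...................
.................RRRRRRR...oooooooooooooooooo..RRR..................
..............RRRRRRRR...ooooooooooooooooooooo.RRR..................
............RRRRRRR....ooooooooooooooooooooooo..RRR.................
.........RRRRRRRR...ooooooooooooooooooooooooooo.RR..................
......RRRRRRRR....ooooooooooooooooooooooooooooo.RRR..............
[... 7307 characters left out ...]
..........
.................RRR...........RRRRRRRRRRRRRRRR.....................
....................R.........RRRRRRRRRRRRRRRRRR....................
......................R.......RRRRRRRRRRRRRRRRRR....................
............................RRRRRRRRRRRRRRRRRRRR....................
............................RRRRRRRRRRRRRRRRRRRR....................
..............................RRRRRRRRRRRRRRRRRR....................
.................................RRRRRRRRRRRRRRR....................
...................................RRRRRRRRRRRRRR...................
......................................RRRRRRRRRRR...................
........................................RRRRRRRRR...................
```

>>> {"fn": "carry_out", "kwargs": {
  "steps": "2 4 0 0 0;4 8 0 0 0;6 12 0 0 0;8 16 0 0 0;10.5 19.5 0 0 0;13 23 0 0 0;15 26.5 0 0 0;16.3 30 0 0 0"
}}

```text
time: 35.38
eef_pos: [0.6193, 0.1434, 0.1861]
tcp_rot: [0.0, -0.252, 0.968, -0.0]
wrist_force: [1.1, -1.3, 1.1]
finger_gap: 0.0178
gripper_force: 0.0
```

>>> {"fn": "carry_out", "kwargs": {
  "steps": "0 0.3 0 0 0;0 0.3 -3 0 0;0 0.3 -6 0 0;0 0.3 -8 0 0;0 0.3 -8.5 0 0;0 0.3 -8.5 0 0"
}}

```text
time: 35.88
eef_pos: [0.6171, 0.1442, 0.0996]
tcp_rot: [-0.002, -0.252, 0.968, -0.0]
wrist_force: [0.2, 0.7, 0.7]
finger_gap: 0.0005
gripper_force: 0.0
```

>>> {"fn": "carry_out", "kwargs": {
  "steps": "0.3 0.4 -0.1 0 0;0.3 0.4 -0.3 0 0;0.3 0.4 -0.5 0 0;0.3 0.4 -0.5 0 0"
}}

```text
time: 36.22
eef_pos: [0.6215, 0.1489, 0.097]
tcp_rot: [0.001, -0.252, 0.968, 0.0]
wrist_force: [-0.7, -1.1, 0.2]
finger_gap: 0.0004
gripper_force: 0.0
```

>>> {"fn": "carry_out", "kwargs": {
  "steps": "0 0 -0.2 0 0;0 0 -0.3 0 0;0 0 -0.3 0 0"
}}

```text
time: 36.47
eef_pos: [0.6216, 0.1488, 0.0953]
tcp_rot: [0.001, -0.252, 0.968, 0.0]
wrist_force: [-3.8, -0.0, 10.4]
finger_gap: 0.0007
gripper_force: 5.3
```

>>> {"fn": "carry_out", "kwargs": {
  "steps": "0 0 3 0 0;-1 1 6 0 0;-4 4 6 0 0;-7 8 6 0 0;-10 12 6 0 0;-12.5 15.5 6 0 0;-14.5 19 6 0 0;-14.6 20 6 0 0"
}}

```text
time: 37.13
eef_pos: [0.4728, 0.3509, 0.1542]
tcp_rot: [0.0, -0.252, 0.968, 0.001]
wrist_force: [0.1, -0.3, 0.0]
finger_gap: 0.0003
gripper_force: 0.0
```

>>> {"fn": "carry_out", "kwargs": {
  "steps": "0 0 0 0 0;0 0 -3 0 0;0 0 -5 0 0;0 0 -5.6 0 0;0 0 -5.6 0 0"
}}

```text
time: 37.55
eef_pos: [0.4745, 0.3479, 0.0968]
tcp_rot: [-0.001, -0.252, 0.968, -0.001]
wrist_force: [1.4, -0.2, 2.1]
finger_gap: 0.0005
gripper_force: 0.0
```

>>> {"fn": "carry_out", "kwargs": {
  "steps": "0 0 -0.1 0 0;0 0 -0.2 0 0;0 0 -0.2 0 0"
}}

```text
time: 37.8
eef_pos: [0.4754, 0.3486, 0.0957]
tcp_rot: [0.0, -0.252, 0.968, 0.0]
wrist_force: [0.4, 0.5, -0.4]
finger_gap: 0.0008
gripper_force: 0.0
```

No contact above 95.7 mm, so the round cover is down too. Retreat and hand in.

>>> {"fn": "carry_out", "kwargs": {
  "steps": "0 0 3 0 0;0 0 7 0 0;0 0 11 0 0;0 -3 12 0 0;0 -7 12 0 0;0 -11 12 0 0;0 -15 12 0 0;0 -15 12 0 0"
}}

```text
time: 38.47
eef_pos: [0.474, 0.1934, 0.2162]
tcp_rot: [-0.0, -0.25, 0.968, 0.0]
wrist_force: [-0.7, -0.7, 0.3]
finger_gap: 0.0002
gripper_force: 0.0
```

```bash
python3 -c "
from bench import *
print(sense()['time']);print(finish_job())"
```

```text
38.4667
the job is handed in; nothing more can be done
None
```

I handed the job in at 38.5 s with both covers in their housings, handle up: a fingertip check found both handle tops at or below about 95.7 mm (95 mm is fully seated), and the round cover had first landed on its rim, so I gripped it again and reseated it.

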